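Stir the oiled aroma beads and lay the paddle on the drip rest

TASK

Oil has just been dripped on the ceramic beads in the glass bowl. Take the wooden paddle from its stand and stir the beads round with its blade until, at one moment, all six lie at least a bead's width from where they began, without touching them with the gripper, spilling any or pressing hard on the glass. Then lay the paddle level and roughly centred across both supports of the drip rest, lowering it onto them rather than dropping it, let go, and leave the bottles, pill crusher and magnifier where they are.

Things in the scene. Friction and masses are not known exactly. Their poses are not given: they have to be found in the camera images.
- paddle: Wooden stirring paddle: straight handle 180 long, 12 wide, 14 tall, then a flat blade 34 long, 20 wide, 10 thick bent 45 degrees down. Origin: underside of the handle, 95 from the bend, 85 from the plain end; own -x runs to the blade, z up. 40 g. Starts level across the two supports of the wooden stand, blade towards the robot, hanging down beyond the supports.
- paddle_tip (a point): Middle of the blade's free end; in the paddle's frame at (-119, 0, -17) mm.
- bowl: Clear glass bowl, fixed on the tray: outer diameter 112 at the foot, 134 at 12 height, 146 at the rim; 50 tall, walls 4, flat inner floor 5 above its underside, floor radius about 52. Origin: centre of its underside, z up.
- stand: Light wooden stand, fixed: base plate 150 x 70 x 10, two upright supports at x = -55 and +55, each 8 thick, 60 wide (along y), flat top 45 above the table, with a 12 high horn at each end, 44 free between the horns. Origin: centre of its underside; x runs from support to support.
- rest: Drip rest, fixed: white ceramic dish 270 x 80, rim 12 high, floor 5 high; in it two steel goal-post supports at x = -55 and +55, bars 8 thick, 60 wide (along y), flat tops 45 above the table, with a 12 high horn at each end, 44 free between the horns. Origin: centre of its underside; x runs from support to support.
- bead1: Chunky unglazed ceramic aroma bead, a short round drum 24 in diameter and 20 tall, 12 g, one of six alike standing in a ring about 34 from the bowl's centre on its floor (the bowl's middle is free). Origin: centre of its underside.
- bead2: Chunky unglazed ceramic aroma bead, a short round drum 24 in diameter and 20 tall, 12 g, one of six alike standing in a ring about 34 from the bowl's centre on its floor (the bowl's middle is free). Origin: centre of its underside.
- bead3: Chunky unglazed ceramic aroma bead, a short round drum 24 in diameter and 20 tall, 12 g, one of six alike standing in a ring about 34 from the bowl's centre on its floor (the bowl's middle is free). Origin: centre of its underside.
- bead4: Chunky unglazed ceramic aroma bead, a short round drum 24 in diameter and 20 tall, 12 g, one of six alike standing in a ring about 34 from the bowl's centre on its floor (the bowl's middle is free). Origin: centre of its underside.
- bead5: Chunky unglazed ceramic aroma bead, a short round drum 24 in diameter and 20 tall, 12 g, one of six alike standing in a ring about 34 from the bowl's centre on its floor (the bowl's middle is free). Origin: centre of its underside.
- bead6: Chunky unglazed ceramic aroma bead, a short round drum 24 in diameter and 20 tall, 12 g, one of six alike standing in a ring about 34 from the bowl's centre on its floor (the bowl's middle is free). Origin: centre of its underside.
- bottle_a: Amber glass dropper bottle, 34 diameter, 98 tall with its rubber bulb, loose on the tray; leave alone. Origin: centre of its underside.
- bottle_b: Amber glass dropper bottle, 34 diameter, 98 tall with its rubber bulb, loose on the tray; leave alone. Origin: centre of its underside.
- crusher: Stainless pill crusher, 42 diameter, 74 tall, with a cross bar twist handle 76 long on top, loose on the tray; leave alone. Origin: centre of its underside.
- magnifier: Folded acrylic magnifier, 45 x 75, 14 high at most, lying loose on the tray; leave alone. Origin: centre of its underside.
Not all that is in view belongs to the job. There is more than one size of the paddle; the one meant has the size given above.

How it is judged (in metres and radians):
On the way, in this order (a step that is already met when the one before it is completed fails the run):
1. the held paddle's blade is inside the bowl, its tip among the beads (contact force between the fingers and paddle above 1 N and horizontal distance between paddle_tip and bowl below 0.062 m and z of paddle_tip in the frame of bowl below 0.035 m), for 0.1 s.
2. with the held paddle in the bowl, all six beads are at one moment at least 20 mm from where they began (all of step 1 and distance of each of bead1, bead2, bead3, bead4, bead5, bead6 from where it was at the start of the episode above 0.02 m).
3. the paddle, still held, has been lowered level across both supports of the drip rest (underside no more than 7 mm above them) (contact force between the fingers and paddle above 1 N and horizontal distance between paddle and rest below 0.03 m and z of paddle in the frame of rest between 0.04 and 0.052 m and angle between paddle's own z axis and vertical below 0.15 rad and angle between the x axis of paddle and the x axis of rest, either way round below 0.35 rad), for 0.1 s.
At the end, for the whole second after the job is handed in: The paddle lies still and level (within 0.08 rad) on both supports of the drip rest, between their horns, its grip point within 30 mm of the rest's middle, either way round (underside 45 mm +- 4 mm above the rest's underside, handle along the rest within 0.35 rad); all six beads are in the bowl (horizontal distance between paddle and rest below 0.03 m and z of paddle in the frame of rest between 0.041 and 0.049 m and angle between paddle's own z axis and vertical below 0.08 rad and angle between the x axis of paddle and the x axis of rest, either way round below 0.35 rad and linear speed of paddle below 0.02 m/s and horizontal distance between each of bead1, bead2, bead3, bead4, bead5, bead6 and bowl below 0.068 m and z of each of bead1, bead2, bead3, bead4, bead5, bead6 in the frame of bowl below 0.045 m); the robot touches nothing.
It fails at once if a bead leaves the bowl (horizontal distance between any of bead1, bead2, bead3, bead4, bead5, bead6 and bowl above 0.068 m or z of any of bead1, bead2, bead3, bead4, bead5, bead6 in the frame of bowl above 0.045 m).
It fails at once if the gripper touches a bead (contact force between the fingers and bead1 above 0.5 N or contact force between the fingers and bead2 above 0.5 N or contact force between the fingers and bead3 above 0.5 N or contact force between the fingers and bead4 above 0.5 N or contact force between the fingers and bead5 above 0.5 N or contact force between the fingers and bead6 above 0.5 N).
It fails at once if the glass bowl is pressed with more than 25 N (contact force between anything else and bowl above 25 N).
It fails at once if a bottle, the crusher or the magnifier is moved more than 15 mm or tipped over (distance of any of bottle_a, bottle_b, crusher, magnifier from where it was at the start of the episode above 0.015 m or angle between any of bottle_a, bottle_b, crusher, magnifier's own z axis and vertical above 0.5 rad).
It also fails if it takes over 72 s, if anything falls off the work surface, if the arm or the gripper's body presses on something with over 40 N, if the wrist force passes 120 N, or if a joint passes its speed limit or range.

ROBOT

A 6-joint arm with a two-finger parallel gripper is mounted at the origin on the work surface. World frame = base frame: x ahead of the robot, y to its left, z up, the work surface at z = 0. Lengths are in mm, angles in degrees, forces in N, time in s.
With the tool pointing down it reaches from about 300 to 850 mm from the base axis. Payload 4.2 kg.
Tool frame: the origin (TCP) lies on the centre line of the jaws, within the pads' length; the fingertips stand 14 mm ahead of it and the grasp point (between the pads) lies 5 mm behind it (env.finger_overhang is the z of the fingertips in the tool frame, in mm); z points along the fingers, y is the line along which they close (so a half turn about z gives the same grasp; the last joint's range is limited). The gripper opens to 91 mm and grips with 3 to 60 N. Pads are 32 mm wide; open, the fingers measure 118 mm over their backs; the gripper's body (76 mm by 178 mm) begins 60 mm behind the grasp point.
Start: joints at [-71.792, 18.312, 89.639, -0, 72.044, -1.146], TCP at [190.565, -542.519, 227.976] pointing down, gripper open.
Joint ranges: [-177.97, 177.97], [-48.28, 115.42], [12.27, 149.76], [-77.06, 257.06], [2.81, 150.46], [-146.56, 146.56]. Speed limits (degrees/s): [147.25, 147.25, 180, 180, 180, 180].

INTERFACE

Orientations are given as [roll, pitch, yaw] about the fixed x, y, z axes, in that order (R = Rz(yaw) Ry(pitch) Rx(roll)).
In Python, from workcell import sensors, viewer, env gives the robot as it stands. The module is installed in compiled form; this text tells all that it offers.
- The arm moves only by the tool step_arm, never from a script. Its argument "plan" is one flat list of numbers, 6 for each row, row after row: the shift along the tool's x, y, z in cm, then the turn, a rotation vector about the tool's x, y, z in rad. In form: [x, y, z, wx, wy, wz, x, y, z, wx, wy, wz, ...]. A call has 1 to 5 rows; each row shifts and turns the commanded pose from where the row before left it, along the tool's axes as they then stand; what a row does not reach is not made up. A row lasts 1/12 s, in which the tool goes at most 41.7 mm and 7.16 degrees, less where a joint would pass 70% of its speed; a pose out of reach is approached as far as the arm can. A call is refused whole if a number of a shift passes 4.17 or a number of a turn 0.125, either way. A call with a gripper value outside its range is refused whole. "hand" is the finger opening in cm, from 0 to 9.12, set as the call begins (left out, the last holds). The fingers move at their own pace and stop on an object; "newtons" is the grip in N (left out, the last holds). Time passes only in rows, so rows that do not move let the fingers close. It gives the time, the measured TCP pose, the force, the opening and the grip force at its end, in the units of the state.
- sensors.state(): the state, without advancing time (a new reading comes with each control period).
- viewer.grab_frame(name): name is "scene" or "side" or "wrist"; returns a dict with "img" (384x512x3 uint8, red, green, blue), "fx", "fy", "cx", "cy" (pixels), "position" and "attitude" of the camera in the world. Camera axes: x right, y down, z forward; pixel columns grow to the right and rows downward; lengths in mm; the calibration is good to about 2 mm. A picture is of the moment at which its call begins. There is no depth.
- env.job_done(): hands the job in; it is judged then, once.
Trained networks look in a picture, given as the dict that the camera call returned (one of the last four; its "shot" number tells which), for a name from the list of things; names that differ only in an ending like _2 or _b are one class to them, and where a whole thing is asked for, a point or a joint stands for the part that bears it (a point fixed in the world has none). Each returns a list of dicts, best first, with "score" (0 to 1); they miss things now and then, are a little off and sometimes report something else, mostly with a low value. They report only what shows in the picture. A call takes as long as a camera call. They do not tell look-alikes from the thing itself.
- viewer.boxes_of(name, picture): "location" ([column, row] in pixels, amid what is visible of it).
- viewer.pinpoint(name, picture): "location" ([column, row] in pixels: a listed point, or the origin of a listed thing).
The state is a dict: "time_s": time; "qpos": joint angles; "qvel": joint speeds; "effort": joint torques, N m; "ee_pos": TCP position; "ee_rot": TCP orientation; "force": force on the tool from outside, world axes, zero at the start; "torque": the same for the moment, N m; "gripper_width": finger opening in mm; "gripper_force": force on a finger pad.
Only numpy, scipy, OpenCV 4.12 (cv2) and the standard library are available. Lean on these libraries where they do the work, as an engineer would, in place of code of your own. Each camera call takes 0.05 s, during which the arm holds its last target. There are 200 camera calls.

## Working session

There is one attempt and no reset: what is moved stays moved. The work goes in short steps, Python scripts to look and compute and a tool call to move; the robot and the scene stay as the last step left them, time stands still between calls to the robot, and variables do not carry over. Pictures are saved under pics/ and viewed, at most 10 in all, crops included, and the job is handed in when it is done.

Besides the shell and the picture viewer there is one more tool, called in YAML: its name, and indented under it one key for each argument. step_arm: Moves the arm, as the interface text tells. Its arguments: {"type":"object","properties":{"plan":{"type":"array","items":{"type":"number"}},"hand":{"type":"number"},"newtons":{"type":"number"}},"required":["plan"]}

```bash
mkdir -p pics; cat > h.py <<'E'
import numpy as np,cv2
from workcell import sensors,viewer,env
from scipy.spatial.transform import Rotation as R
def rot(a):
    a=np.array(a,float)
    if a.shape==(3,3): return a
    if a.size==4: return R.from_quat(a).as_matrix()
    return R.from_euler('xyz',a,degrees=True).as_matrix()
def ray(p,px):
    d=rot(p['attitude'])@np.array([(px[0]-p['cx'])/p['fx'],(px[1]-p['cy'])/p['fy'],1.])
    return np.array(p['position'],float),d
def onz(p,px,z):
    o,d=ray(p,px); return o+d*(z-o[2])/d[2]
def tri(obs):
    A=np.zeros((3,3));b=np.zeros(3)
    for p,px in obs:
        o,d=ray(p,px);d=d/np.linalg.norm(d);M=np.eye(3)-np.outer(d,d);A+=M;b+=M@o
    return np.linalg.solve(A,b)
def proj(p,X):
    c=rot(p['attitude']).T@(np.array(X,float)-np.array(p['position']))
    return np.array([p['fx']*c[0]/c[2]+p['cx'],p['fy']*c[1]/c[2]+p['cy']])
def save(p,n): cv2.imwrite('pics/'+n,cv2.cvtColor(p['img'],cv2.COLOR_RGB2BGR))
E
python3 - <<'E'
from h import *
np.set_printoptions(precision=1,suppress=True)
for n in ['scene','side']:
    p=viewer.grab_frame(n); save(p,n+'0.png')
    print(n,p['position'],p['attitude'],p['fx'])
    for t,z in [('paddle',45),('paddle_tip',28),('bowl',0),('stand',0),('rest',0),('bead1',5),('bottle_a',0),('crusher',0),('magnifier',0)]:
        for d in viewer.pinpoint(t,p)[:7]: print(t,round(d['score'],2),np.array(d['location']),onz(p,d['location'],z))
E
```

```text
scene [1177.8 -120.8  869.4] [-141.5    0.6   80.7] 445.2423061889215
paddle 0.86 [404.5 179.6] [543.4 347.3  45. ]
paddle 0.57 [336.  114.5] [286.8 249.3  45. ]
paddle 0.16 [242.1 195.4] [524.9 -47.9  45. ]
paddle_tip 0.63 [384.4 151.9] [431.1 340.6  28. ]
paddle_tip 0.57 [397.3 187.9] [552.6 329.9  28. ]
paddle_tip 0.56 [286.5  93. ] [151.5 139.6  28. ]
bowl 0.65 [254.4 203.7] [520.2 -18.    0. ]
stand 0.8 [398.  188.7] [534.6 345.7   0. ]
rest 0.73 [120.9 216.1] [ 502.7 -342.     0. ]
rest 0.47 [402.9 180.5] [510.9 367.7   0. ]
bead1 0.62 [257.4 192.8] [491.5  -5.6   5. ]
bead1 0.59 [267.2 206.8] [538.6  10.5   5. ]
bead1 0.52 [246.5 198.5] [504.7 -35.1   5. ]
bead1 0.51 [268.5 199.8] [517.9  17.6   5. ]
bead1 0.48 [240.7 201.7] [512.2 -50.7   5. ]
bottle_a 0.82 [327.1 297.3] [791.1  92.2   0. ]
bottle_a 0.69 [362.1 289.4] [785.9 170.4   0. ]
crusher 0.61 [221.  315.6] [ 794.3 -133.2    0. ]
crusher 0.61 [267.4 208.5] [540.1  10.8   0. ]
crusher 0.49 [254.1 214.2] [551.5 -23.9   0. ]
magnifier 0.83 [278.  302.8] [786.1 -12.2   0. ]
magnifier 0.54 [399.4 188.2] [533.6 349.7   0. ]

[... 254 characters left out ...]
8. ]
paddle_tip 0.55 [147.7 309.2] [517.5 349.6  28. ]
bowl 0.62 [268.3 211.6] [529.7 -38.3   0. ]
stand 0.8 [146.6 309.4] [539.9 339.4   0. ]
rest 0.69 [340.9 159. ] [ 504.9 -354.9    0. ]
rest 0.51 [260.8 219.6] [526.   -3.2   0. ]
bead1 0.67 [271.4 200.5] [546.1 -73.5   5. ]
bead1 0.61 [281.3 213.8] [495.7 -45.2   5. ]
bead1 0.59 [247.8 211.8] [565.7  -3.1   5. ]
bead1 0.54 [260.1 201.1] [567.5 -54.7   5. ]
bead1 0.45 [273.9 216.4] [504.3 -26.7   5. ]
bottle_a 0.94 [132.9 211.4] [800.1 160.2   0. ]
bottle_a 0.9 [152.7 198.3] [801.5  94.7   0. ]
bottle_a 0.34 [147.5 310.8] [535.9 340.5  -0. ]
crusher 0.56 [213.3 157.2] [ 810.2 -145.6    0. ]
magnifier 0.55 [191.4 177.1] [789.1 -33.6   0. ]
```

View pics/scene0.png

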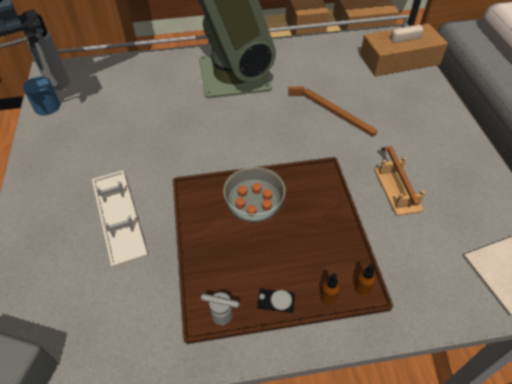

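View pics/side0.png

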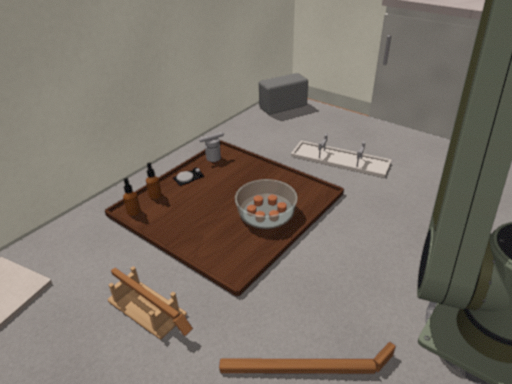

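Scene: paddle lies on the wooden stand (scene px ~400,178; blade toward the robot), larger look-alike on the table (335,112), bowl (254,195), rest (119,216), bystanders on the tray's far side. Now triangulate.

```bash
python3 - <<'E'
from h import *
np.set_printoptions(precision=1,suppress=True)
a=viewer.grab_frame('scene');b=viewer.grab_frame('side')
for n,u,v in [('paddle',(404.5,179.6),(146.3,292.7)),('tip',(384.4,151.9),(184.7,335.6)),('bowl',(254.4,203.7),(268.3,211.6)),('stand',(398,188.7),(146.6,309.4)),('rest',(120.9,216.1),(340.9,159))]:
    X=tri([(a,u),(b,v)]); print(n,X,proj(a,X)-u,proj(b,X)-v)
w=viewer.grab_frame('wrist'); save(w,'w0.png')
s=sensors.state(); T=rot(s['ee_rot']); print(s['ee_pos'],s['ee_rot'],w['position'],w['attitude'],w['fx'])
print('cam in tool',T.T@(np.array(w['position'])-s['ee_pos']), T.T@rot(w['attitude']))
for t in ['rest']:
    for d in viewer.pinpoint(t,w): print(d, onz(w,d['location'],0))
# rest/ stand edges: colour masks
hsv=cv2.cvtColor(a['img'],cv2.COLOR_RGB2HSV)
m=((hsv[...,1]<35)&(hsv[...,2]>190)).astype(np.uint8); m[:160]=0;m[270:]=0;m[:,:80]=0;m[:,160:]=0
ys,xs=np.nonzero(m); P=np.array([onz(a,(x,y),12)[:2] for x,y in zip(xs,ys)]); r=cv2.minAreaRect(P.astype(np.float32)); print('rest rect',r)
E
```

```text
paddle [540.1 339.9  45.9] [-3.3 -0.9] [-4.3  1. ]
tip [425.7 345.   21.4] [0.3 0.1] [ 0.5 -0.1]
bowl [523.8 -22.8  10.1] [-1.7 -1.1] [-1.9  0.9]
stand [537.2 342.2   4.4] [-0.5 -0.1] [-0.7  0.2]
rest [ 502.5 -343.7    4.1] [-1.1 -1. ] [-1.   0.7]
[ 190.6 -542.5  228. ] [180.    0.   19.4] [ 259.9 -516.3  385.9] [164.8  -0.  -70.7] 289.81344230266416
cam in tool [  74.1   -1.7 -157.9] [[-0.  -1.  -0.3]
 [ 1.  -0.   0. ]
 [-0.  -0.3  1. ]]
rest rect ((465.8769836425781, -355.04339599609375), (129.10293579101562, 35.712074279785156), 5.490321159362793)
```

```bash
cat >> h.py <<'E'
def plan(pos,rpy,vmax=38,wmax=0.115,n=0,start=None):
    """rows from the present pose to target, printed in calls of 5"""
    s=sensors.state(); p=np.array(s['ee_pos'],float);M=rot(s['ee_rot'])
    if start is not None: p,M=np.array(start[0],float),rot(start[1])
    T=rot(rpy) ; w=R.from_matrix(M.T@T).as_rotvec(); d=np.array(pos)-p
    if isinstance(n,int) and n==0: n=int(np.ceil(max(np.linalg.norm(d)/vmax,np.linalg.norm(w)/wmax,1)))
    w=np.round(w/n,4); out=[]
    for i in range(n):
        sh=np.round(M.T@(np.array(pos)-p)/(n-i)/10,2)
        out.append([*sh,*w]); p=p+M@sh*10; M=M@R.from_rotvec(w).as_matrix()
    for i in range(0,n,5): print([float(v)+0. for r in out[i:i+5] for v in r])
    return p,M
E
python3 -c "
from h import *
plan([535,340,230],[180,0,179.9])"
```

```text
[2.47, -2.87, -0.01, 0.0, 0.0, -0.1121, 2.78, -2.58, -0.01, 0.0, 0.0, -0.1121, 3.05, -2.25, -0.01, 0.0, 0.0, -0.1121, 3.28, -1.9, -0.01, 0.0, 0.0, -0.1121, 3.47, -1.52, -0.01, 0.0, 0.0, -0.1121]
[3.62, -1.12, -0.01, 0.0, 0.0, -0.1121, 3.72, -0.71, -0.01, 0.0, 0.0, -0.1121, 3.78, -0.29, -0.01, 0.0, 0.0, -0.1121, 3.79, 0.14, -0.01, 0.0, 0.0, -0.1121, 3.75, 0.56, -0.01, 0.0, 0.0, -0.1121]
[3.66, 0.97, -0.01, 0.0, 0.0, -0.1121, 3.53, 1.38, -0.01, 0.0, 0.0, -0.1121, 3.35, 1.76, -0.01, 0.0, 0.0, -0.1121, 3.14, 2.13, -0.01, 0.0, 0.0, -0.1121, 2.88, 2.47, -0.01, 0.0, 0.0, -0.1121]
[2.58, 2.77, -0.01, 0.0, 0.0, -0.1121, 2.26, 3.04, -0.01, 0.0, 0.0, -0.1121, 1.9, 3.28, 0.0, 0.0, 0.0, -0.1121, 1.52, 3.47, -0.01, 0.0, 0.0, -0.1121, 1.13, 3.62, 0.0, 0.0, 0.0, -0.1121]
[0.72, 3.72, -0.01, 0.0, 0.0, -0.1121, 0.29, 3.78, 0.0, 0.0, 0.0, -0.1121, -0.13, 3.78, -0.01, 0.0, 0.0, -0.1121, -0.55, 3.75, 0.0, 0.0, 0.0, -0.1121, -0.97, 3.66, -0.01, 0.0, 0.0, -0.1121]
```

step_arm:
  plan: [2.47,-2.87,0,0,0,-0.112,2.78,-2.58,0,0,0,-0.112,3.05,-2.25,0,0,0,-0.112,3.28,-1.9,0,0,0,-0.112,3.47,-1.52,0,0,0,-0.112]

```text
time_s: 1.62
ee_pos: [259.8, -364.4, 228.0]
ee_rot: [180.0, -0.0, 51.7]
force: [-0.0, 0.4, -0.3]
gripper_width: 91.3
gripper_force: 0.0
```

step_arm:
  plan: [3.62,-1.12,0,0,0,-0.112,3.72,-0.71,0,0,0,-0.112,3.78,-0.29,0,0,0,-0.112,3.79,0.14,0,0,0,-0.112,3.75,0.56,0,0,0,-0.112]

```text
time_s: 2.03
ee_pos: [328.8, -187.9, 228.3]
ee_rot: [179.9, 0.0, 83.8]
force: [0.8, -0.5, -0.4]
gripper_width: 91.1
gripper_force: 0.0
```

step_arm:
  plan: [3.66,0.97,0,0,0,-0.112,3.53,1.38,0,0,0,-0.112,3.35,1.76,0,0,0,-0.112,3.14,2.13,0,0,0,-0.112,2.88,2.47,0,0,0,-0.112]

```text
time_s: 2.45
ee_pos: [398.0, -11.2, 228.3]
ee_rot: [179.9, 0.0, 115.9]
force: [0.1, -0.7, -0.1]
gripper_width: 91.6
gripper_force: 0.0
```

step_arm:
  plan: [2.58,2.77,0,0,0,-0.112,2.26,3.04,0,0,0,-0.112,1.9,3.28,0,0,0,-0.112,1.52,3.47,0,0,0,-0.112,1.13,3.62,0,0,0,-0.112]

```text
time_s: 2.87
ee_pos: [467.2, 165.3, 228.1]
ee_rot: [180.0, 0.0, 148.1]
force: [-0.3, 0.4, 0.4]
gripper_width: 91.5
gripper_force: 0.0
```

step_arm:
  plan: [0.72,3.72,0,0,0,-0.112,0.29,3.78,0,0,0,-0.112,-0.13,3.78,0,0,0,-0.112,-0.55,3.75,0,0,0,-0.112,-0.97,3.66,0,0,0,-0.112]

```text
time_s: 3.28
ee_pos: [536.4, 341.5, 227.8]
ee_rot: [-180.0, 0.0, -179.9]
force: [0.7, 0.1, 1.1]
gripper_width: 91.3
gripper_force: 0.0
```

```bash
python3 - <<'E'
from h import *
np.set_printoptions(precision=1,suppress=True)
w=viewer.grab_frame('wrist'); save(w,'w1.png'); s=sensors.state()
print(s['time_s'],s['ee_pos'],s['ee_rot'],s['qpos'])
for t,z in [('paddle',45),('paddle_tip',28),('stand',0)]:
    for d in viewer.pinpoint(t,w)[:3]: print(t,round(d['score'],2),np.array(d['location']),onz(w,d['location'],z))
E
```

```text
3.3333 [538.9 348.2 226.8] [ 179.6    0.2 -179.5] [ 31.7  24.2  80.6   0.2  74.8 -58.8]
paddle 0.59 [256.8 181.2] [541.7 342.   45. ]
paddle_tip 0.82 [260.   76.2] [421.3 345.5  28. ]
stand 0.81 [256.4 171.8] [539.1 341.3   0. ]
```

View pics/w1.png

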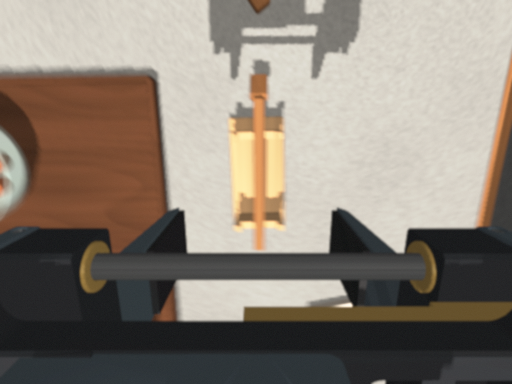

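The wrist view shows the paddle along column ~259: tip at row 76, plain end at row 248, between the open fingers.

```bash
python3 - <<'E'
from h import *
np.set_printoptions(precision=1,suppress=True)
w=viewer.grab_frame('wrist'); s=sensors.state(); print(s['ee_pos'],s['ee_rot'])
h=cv2.cvtColor(w['img'],cv2.COLOR_RGB2HSV).astype(int)
for r in (84,95,105,115,145,165,185,205,220,235,246,250): 
    print(r,w['img'][r,250:270:3].tolist()) if r in(145,) else None
    m=(h[r,235:285,1]>140)&(h[r,235:285,0]<14)
    xs=np.nonzero(m)[0]+235
    if len(xs): print(r,xs.min(),xs.max(),onz(w,((xs.min()+xs.max())/2,r),59))
E
```

```text
[535.6 339.1 227.5] [-179.9   -0.1  179.8]
84 251 264 [431.9 341.6  59. ]
95 250 265 [442.9 341.6  59. ]
105 254 262 [453.2 342.1  59. ]
115 253 262 [463.6 341.5  59. ]
145 [[249, 217, 151], [216, 148, 93], [233, 159, 96], [227, 154, 93], [201, 135, 84], [210, 162, 113], [252, 227, 163]]
145 253 262 [496.  341.4  59. ]
165 254 262 [518.5 341.9  59. ]
185 260 262 [542.  345.3  59. ]
205 253 261 [566.2 340.5  59. ]
220 253 262 [585.1 341.   59. ]
235 254 254 [604.5 336.7  59. ]
246 254 254 [619.  336.6  59. ]
```

step_arm:
  plan: [-0.1,0.05,3.6,0,0,0,-0.1,0.05,3.6,0,0,0,-0.1,0.05,3.6,0,0,0,-0.1,0.05,3.6,0,0,0,0,0,0,0,0,0]

```text
time_s: 3.95
ee_pos: [535.7, 337.3, 77.4]
ee_rot: [-179.6, -0.7, 179.7]
force: [-0.7, -0.7, -1.6]
gripper_width: 91.3
gripper_force: 0.0
```

step_arm:
  plan: [0,0,1.8,0,0,0,0,0,1.8,0,0,0,0,0,0,0,0,0,0,0,0,0,0,0]
  hand: 4
  newtons: 30

```text
time_s: 4.28
ee_pos: [540.3, 340.9, 49.4]
ee_rot: [180.0, 0.0, 179.7]
force: [-0.3, 0.5, 0.2]
gripper_width: 67.3
gripper_force: 0.0
```

```bash
python3 - <<'E'
from h import *
w=viewer.grab_frame('wrist'); save(w,'w2.png'); s=sensors.state(); print(s)
E
```

```text
{'time_s': 4.3333, 'qpos': array([ 3.12302912e+01,  3.25008222e+01,  9.38760291e+01, -9.45066012e-03,
        5.34822955e+01, -5.84928678e+01]), 'qvel': array([ 0.23324405, -0.48745141, -0.86942277,  0.06377661, -0.55571334,
       -0.05974039]), 'effort': array([-3.90946772e-02, -4.86674058e+01, -1.83680087e+01,  4.72910164e-03,
        1.37932166e-01,  1.09794244e-03]), 'ee_pos': array([540.94671733, 341.39899106,  50.14405582]), 'ee_rot': array([1.79932877e+02, 1.24064098e-01, 1.79728701e+02]), 'force': array([ 0.16573685, -0.39272621,  0.23195043]), 'torque': array([ 0.06226678, -0.15116569,  0.02534258]), 'gripper_force': 0.0, 'gripper_width': 63.811978354530815}
```

View pics/w2.png

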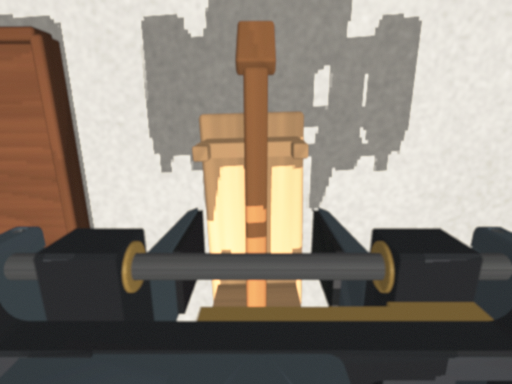

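The handle (col 256) is centred between the fingers; close.

step_arm:
  plan: [0,0,0.3,0,0,0,0,0,0,0,0,0,0,0,0,0,0,0,0,0,0,0,0,0,0,0,0,0,0,0]
  hand: 0
  newtons: 35

```text
time_s: 4.75
ee_pos: [540.2, 341.6, 45.3]
ee_rot: [180.0, 0.0, 179.8]
force: [-0.5, 1.1, 0.3]
gripper_width: 29.8
gripper_force: 0.0
```

step_arm:
  plan: [0,0,0,0,0,0,0,0,0,0,0,0,0,0,0,0,0,0,0,0,0,0,0,0,0,0,0,0,0,0]

```text
time_s: 5.17
ee_pos: [540.1, 341.5, 44.9]
ee_rot: [-180.0, -0.0, 179.8]
force: [0.2, -0.3, 0.8]
gripper_width: 11.8
gripper_force: 35.0
```

```bash
python3 - <<'E'
from h import *
np.set_printoptions(precision=1,suppress=True)
w=viewer.grab_frame('wrist');s=sensors.state(); print(s['ee_pos'],s['ee_rot'],s['gripper_width'],s['gripper_force'])
for d in viewer.pinpoint('paddle_tip',w)[:2]: print(d['score'],onz(w,d['location'],28))
# then plan: up 200, to bowl turn, 
p,M=plan([540,341,230],[180,0,179.7])
E
```

```text
[540.1 341.5  44.9] [-180.    -0.   179.8] 11.778825564923215 35.000179409980774
0.95 [420.5 344.6  28. ]
[0.0, -0.01, -3.7, 0.0, 0.0, 0.0003, 0.0, -0.01, -3.7, 0.0, 0.0, 0.0003, 0.0, -0.01, -3.7, 0.0, 0.0, 0.0003, 0.0, -0.01, -3.71, 0.0, 0.0, 0.0003, 0.01, -0.01, -3.7, 0.0, 0.0, 0.0003]
```

step_arm:
  plan: [0,0,-3.7,0,0,0,0,0,-3.7,0,0,0,0,0,-3.7,0,0,0,0,0,-3.7,0,0,0,0,0,-3.7,0,0,0]

```text
time_s: 5.68
ee_pos: [539.7, 341.4, 231.6]
ee_rot: [-180.0, -0.0, 179.8]
force: [0.8, -0.2, -0.2]
gripper_width: 11.7
gripper_force: 35.0
```

```bash
python3 - <<'E'
from h import *
plan([405,-23,230],[180,0,0.2])
E
```

```text
[0.48, -1.3, 0.01, 0.0, 0.0, 0.1119, 0.33, -1.35, 0.01, 0.0, 0.0, 0.1119, 0.17, -1.38, 0.01, 0.0, 0.0, 0.1119, 0.02, -1.39, 0.01, 0.0, 0.0, 0.1119, -0.13, -1.38, 0.01, 0.0, 0.0, 0.1119]
[-0.29, -1.36, 0.01, 0.0, 0.0, 0.1119, -0.44, -1.32, 0.0, 0.0, 0.0, 0.1119, -0.58, -1.26, 0.01, 0.0, 0.0, 0.1119, -0.72, -1.19, 0.0, 0.0, 0.0, 0.1119, -0.85, -1.1, 0.01, 0.0, 0.0, 0.1119]
[-0.96, -1.0, 0.0, 0.0, 0.0, 0.1119, -1.07, -0.88, 0.01, 0.0, 0.0, 0.1119, -1.16, -0.76, 0.0, 0.0, 0.0, 0.1119, -1.24, -0.62, 0.01, 0.0, 0.0, 0.1119, -1.3, -0.48, 0.0, 0.0, 0.0, 0.1119]
[-1.35, -0.33, 0.01, 0.0, 0.0, 0.1119, -1.37, -0.18, 0.0, 0.0, 0.0, 0.1119, -1.39, -0.03, 0.01, 0.0, 0.0, 0.1119, -1.38, 0.13, 0.0, 0.0, 0.0, 0.1119, -1.36, 0.28, 0.01, 0.0, 0.0, 0.1119]
[-1.32, 0.43, 0.0, 0.0, 0.0, 0.1119, -1.26, 0.58, 0.01, 0.0, 0.0, 0.1119, -1.19, 0.71, 0.0, 0.0, 0.0, 0.1119, -1.1, 0.84, 0.01, 0.0, 0.0, 0.1119, -1.0, 0.96, 0.0, 0.0, 0.0, 0.1119]
[-0.89, 1.07, 0.01, 0.0, 0.0, 0.1119, -0.76, 1.16, 0.0, 0.0, 0.0, 0.1119, -0.62, 1.23, 0.01, 0.0, 0.0, 0.1119]
```

step_arm:
  plan: [0.48,-1.3,0.01,0,0,0.112,0.33,-1.35,0.01,0,0,0.112,0.17,-1.38,0.01,0,0,0.112,0.02,-1.39,0.01,0,0,0.112,-0.13,-1.38,0.01,0,0,0.112]

```text
time_s: 6.1
ee_pos: [515.5, 275.8, 229.3]
ee_rot: [-180.0, 0.0, 147.4]
force: [-0.2, -0.9, 0.5]
gripper_width: 11.6
gripper_force: 35.0
```

step_arm:
  plan: [-0.29,-1.36,0.01,0,0,0.112,-0.44,-1.32,0,0,0,0.112,-0.58,-1.26,0.01,0,0,0.112,-0.72,-1.19,0,0,0,0.112,-0.85,-1.1,0.01,0,0,0.112]

```text
time_s: 6.52
ee_pos: [491.4, 210.6, 229.0]
ee_rot: [-180.0, 0.0, 115.3]
force: [1.3, 0.7, -0.3]
gripper_width: 11.5
gripper_force: 35.0
```

step_arm:
  plan: [-0.96,-1.0,0,0,0,0.112,-1.07,-0.88,0.01,0,0,0.112,-1.16,-0.76,0,0,0,0.112,-1.24,-0.62,0.01,0,0,0.112,-1.3,-0.48,0,0,0,0.112]

```text
time_s: 6.93
ee_pos: [467.3, 145.7, 228.8]
ee_rot: [-180.0, 0.0, 83.2]
force: [0.3, 0.2, -0.3]
gripper_width: 11.7
gripper_force: 35.0
```

step_arm:
  plan: [-1.35,-0.33,0.01,0,0,0.112,-1.37,-0.18,0,0,0,0.112,-1.39,-0.03,0.01,0,0,0.112,-1.38,0.13,0,0,0,0.112,-1.36,0.28,0.01,0,0,0.112]

```text
time_s: 7.35
ee_pos: [443.1, 80.7, 228.6]
ee_rot: [180.0, 0.0, 51.1]
force: [0.1, -0.0, -0.9]
gripper_width: 11.9
gripper_force: 35.0
```

step_arm:
  plan: [-1.32,0.43,0,0,0,0.112,-1.26,0.58,0.01,0,0,0.112,-1.19,0.71,0,0,0,0.112,-1.1,0.84,0.01,0,0,0.112,-1.0,0.96,0,0,0,0.112]

```text
time_s: 7.77
ee_pos: [418.9, 15.7, 228.4]
ee_rot: [180.0, -0.0, 19.0]
force: [-0.4, 0.3, -0.4]
gripper_width: 12.0
gripper_force: 35.0
```

step_arm:
  plan: [-0.89,1.07,0.01,0,0,0.112,-0.76,1.16,0,0,0,0.112,-0.62,1.23,0.01,0,0,0.112,0,0,0,0,0,0]

```text
time_s: 8.1
ee_pos: [403.9, -24.1, 228.2]
ee_rot: [179.9, 0.0, -0.1]
force: [-0.0, 1.0, 0.3]
gripper_width: 11.7
gripper_force: 35.0
```

```bash
python3 - <<'E'
from h import *
np.set_printoptions(precision=1,suppress=True)
w=viewer.grab_frame('wrist');save(w,'w3.png');s=sensors.state(); print(s['ee_pos'],s['ee_rot'],s['qpos'],s['gripper_force'])
for t,z in [('paddle_tip',214),('bowl',8),('bead1',13)]:
  for d in viewer.pinpoint(t,w)[:7]: print(t,d['score'],d['location'],onz(w,d['location'],z))
E
```

```text
[404.5 -23.2 228.3] [-180.    -0.     0.1] [ -4.9   2.8 109.5   0.   67.7  85. ] 35.00046730041504
paddle_tip 0.84 [258.8, 25.9] [522.4 -23.3 214. ]
bowl 0.9 [256.1, 74.8] [522.7 -21.1   8. ]
bead1 0.77 [289.0, 64.4] [533.6 -60.4  13. ]
bead1 0.7 [244.6, 101.9] [491.   -6.8  13. ]
bead1 0.69 [275.0, 99.9] [493.3 -44.2  13. ]
bead1 0.61 [236.6, 52.3] [547.    1.8  13. ]
bead1 0.58 [225.7, 81.2] [515.   15.7  13. ]
```

View pics/w3.png

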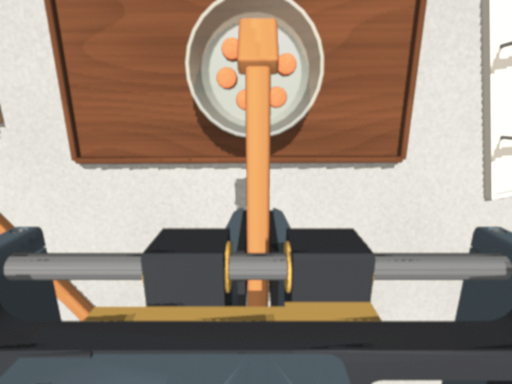

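The paddle is held, blade over the bowl (tip px 258,22); five beads visible around it, the sixth under the blade. Check bowl height with three views and plan the tilt.

```bash
python3 - <<'E'
from h import *
np.set_printoptions(precision=1,suppress=True)
w=viewer.grab_frame('wrist');a=viewer.grab_frame('scene');b=viewer.grab_frame('side')
obs=[]
for p in (w,a,b):
    d=viewer.pinpoint('bowl',p)[0]; obs.append((p,d['location']))
X=tri(obs);print(X,[proj(p,X)-np.array(l) for p,l in obs]); print(tri(obs[:2]),tri(obs[::2]))
# tray edge near the robot: table vs. top
T=rot([180,0,0])@R.from_rotvec([0,-0.84,0]).as_matrix()
plan([456,-22,228],T,wmax=0.106)
print(T, R.from_matrix(T).as_euler('xyz',degrees=True))
E
```

```text
[518.4 -21.4  11.7] [array([0.1, 2.3]), array([-0.1,  0.4]), array([-0.8, -0.5])]
[520.5 -21.3  15.9] [519.4 -22.4   9.5]
[0.64, 0.0, 0.0, 0.0002, -0.105, 0.0003, 0.63, 0.0, -0.06, 0.0002, -0.105, 0.0003, 0.62, 0.0, -0.13, 0.0002, -0.105, 0.0003, 0.61, 0.0, -0.2, 0.0002, -0.105, 0.0003, 0.58, -0.01, -0.26, 0.0002, -0.105, 0.0003]
[0.55, 0.0, -0.32, 0.0002, -0.105, 0.0003, 0.52, -0.01, -0.37, 0.0002, -0.105, 0.0003, 0.48, 0.0, -0.43, 0.0002, -0.105, 0.0003]
[[ 0.7  0.  -0.7]
 [-0.  -1.  -0. ]
 [-0.7  0.  -0.7]] [180.   48.1   0. ]
```

step_arm:
  plan: [0.64,0,0,0,-0.105,0,0.63,0,-0.06,0,-0.105,0,0.62,0,-0.13,0,-0.105,0,0.61,0,-0.2,0,-0.105,0,0.58,0,-0.26,0,-0.105,0]

```text
time_s: 9.02
ee_pos: [437.8, -22.4, 228.5]
ee_rot: [180.0, 30.3, 0.1]
force: [-0.2, -0.2, -0.3]
gripper_width: 11.9
gripper_force: 35.0
```

step_arm:
  plan: [0.55,0,-0.32,0,-0.105,0,0.52,0,-0.37,0,-0.105,0,0.48,0,-0.43,0,-0.105,0,0,0,0,0,0,0]

```text
time_s: 9.35
ee_pos: [458.2, -22.4, 222.9]
ee_rot: [-180.0, 48.6, 0.2]
force: [-1.0, -0.2, -1.5]
gripper_width: 11.8
gripper_force: 35.0
```

```bash
python3 - <<'E'
from h import *
np.set_printoptions(precision=1,suppress=True)
s=sensors.state(); print(s['ee_pos'],s['ee_rot'],s['qpos'],s['gripper_force'],s['force'])
T=rot(s['ee_rot']);tip=np.array(s['ee_pos'])+T@[119,0,17];print('tip',tip)
w=viewer.grab_frame('wrist');save(w,'w4.png');a=viewer.grab_frame('scene');b=viewer.grab_frame('side')
for p in (w,a,b):
    print('tip seen',[d['location'] for d in viewer.pinpoint('paddle_tip',p)[:4]],proj(p,tip))
for d in viewer.pinpoint('bowl',w)[:1]: print(d,onz(w,d['location'],9))
for d in viewer.pinpoint('bead1',w)[:7]: print(d['score'],d['location'],onz(w,d['location'],14))
E
```

```text
[458.2 -22.4 222.9] [-180.    48.6    0.2] [ -2.7  34.   80.5  -2.3 114.1  87.1] 35.00006318092346 [-1.  -0.2 -1.5]
tip [524.2 -22.2 122.4]
tip seen [[169.7, 187.0], [260.8, 27.0]] [260.8  24.5]
tip seen [[252.8, 173.3]] [252.4 172.1]
tip seen [[265.4, 172.4], [391.8, 349.3]] [265.7 173.9]
```

View pics/w4.png

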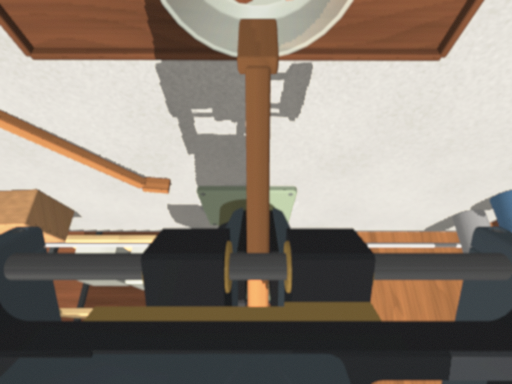

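step_arm:
  plan: [1.45,0,1.38,0,0,0,1.45,0,1.38,0,0,0,1.45,0,1.38,0,0,0,1.45,0,1.38,0,0,0,0,0,0,0,0,0]

```text
time_s: 10.17
ee_pos: [451.9, -22.5, 146.3]
ee_rot: [-180.0, 48.3, 0.1]
force: [-0.3, 0.2, -1.0]
gripper_width: 11.9
gripper_force: 35.0
```

```bash
cat >> h.py <<'E'
def look(name):
    s=sensors.state(); T=rot(s['ee_rot']);tip=np.array(s['ee_pos'])+T@[119,0,17];print(s['time_s'],'tip',tip,s['ee_rot'],'F',s['force'],s['gripper_force'])
    ims=[]
    for n in ('scene','side'):
        p=viewer.grab_frame(n); print(n,'tip',[np.array(d['location']) for d in viewer.pinpoint('paddle_tip',p)[:2]],proj(p,tip))
        for d in viewer.pinpoint('bead1',p)[:7]: print('  bead %.2f'%d['score'],onz(p,d['location'],14)-[521,-22,14])
        c=proj(p,[521,-22,40]).astype(int); cr=p['img'][c[1]-60:c[1]+50,c[0]-70:c[0]+70]
        ims.append(cv2.resize(cr,None,fx=2.8,fy=2.8,interpolation=cv2.INTER_CUBIC))
    cv2.imwrite('pics/'+name,cv2.cvtColor(np.hstack(ims),cv2.COLOR_RGB2BGR))
E
python3 - <<'E'
from h import *
np.set_printoptions(precision=1,suppress=True)
look('s1.png')
E
```

```text
10.1667 tip [518.3 -22.4  46.1] [-180.    48.3    0.1] F [-0.3  0.2 -1. ] 34.99995410442352
scene tip [array([249.6, 194.4]), array([362.1, 288.5])] [252.3 191.6]
  bead 0.62 [-31.1  13.4  -0. ]
  bead 0.52 [35.2 -7.2  0. ]
  bead 0.52 [-13.8 -22.    0. ]
  bead 0.50 [23.  29.2  0. ]
  bead 0.44 [ 0.3 36.1  0. ]
  bead 0.44 [  9.8 -29.9   0. ]
side tip [array([393.4, 348.7]), array([251.1, 211.1])] [268.  201.6]
  bead 0.68 [ 37.1 -25.6   0. ]
  bead 0.67 [ -24.4 -319.2    0. ]
  bead 0.66 [45.9 23.1  0. ]
  bead 0.60 [-21.   11.6   0. ]
  bead 0.49 [  1.6 -31.4   0. ]
  bead 0.48 [-20.1 -24.1   0. ]
  bead 0.39 [ 0.1 36.7  0. ]
```

View pics/s1.png

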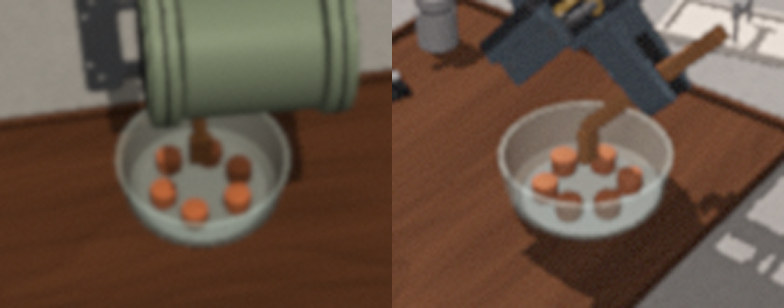

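Blade is over the ring's free middle in both views (tip px ~203,160 and 587,160 in the crop). Lower it.

step_arm:
  plan: [0.68,0,0.49,0,0,0,0.68,0,0.49,0,0,0,0.68,0,0.49,0,0,0,0,0,0,0,0,0]

```text
time_s: 10.8
ee_pos: [455.6, -22.5, 121.2]
ee_rot: [-180.0, 48.3, 0.1]
force: [-0.3, -0.4, 0.1]
gripper_width: 11.9
gripper_force: 35.0
```

```bash
python3 - <<'E'
from h import *
np.set_printoptions(precision=1,suppress=True)
s=sensors.state(); T=rot(s['ee_rot']);p=np.array(s['ee_pos']);tip=p+T@[119,0,17];print(s['time_s'],tip,s['force'])
C=np.array([521,-22,tip[2]]); 
r=36; pts=[C+[q*np.cos(np.radians(-108)),q*np.sin(np.radians(-108)),0] for q in (12,24,36)]
pts+=[C+[r*np.cos(np.radians(t)),r*np.sin(np.radians(t)),0] for t in range(-93,263,15)]
cur=tip;out=[]
for q in pts:
    sh=np.round(T.T@(q-cur)/10,2); cur=cur+T@sh*10; out.append(sh)
for i in range(0,len(out),5): print([float(v) for o in out[i:i+5] for v in (*o,0,0,0)])
E
```

```text
10.8 [522.1 -22.4  21.1] [-0.3 -0.4  0.1]
[-0.32, 1.1, 0.36, 0.0, 0.0, 0.0, -0.25, 1.14, 0.28, 0.0, 0.0, 0.0, -0.25, 1.14, 0.28, 0.0, 0.0, 0.0, 0.61, 0.18, -0.69, 0.0, 0.0, 0.0, 0.63, -0.08, -0.7, 0.0, 0.0, 0.0]
[0.59, -0.31, -0.66, 0.0, 0.0, 0.0, 0.51, -0.53, -0.58, 0.0, 0.0, 0.0, 0.41, -0.71, -0.46, 0.0, 0.0, 0.0, 0.27, -0.85, -0.3, 0.0, 0.0, 0.0, 0.12, -0.92, -0.13, 0.0, 0.0, 0.0]
[-0.05, -0.94, 0.06, 0.0, 0.0, 0.0, -0.21, -0.89, 0.23, 0.0, 0.0, 0.0, -0.35, -0.77, 0.39, 0.0, 0.0, 0.0, -0.48, -0.61, 0.54, 0.0, 0.0, 0.0, -0.56, -0.41, 0.63, 0.0, 0.0, 0.0]
[-0.62, -0.17, 0.69, 0.0, 0.0, 0.0, -0.62, 0.07, 0.7, 0.0, 0.0, 0.0, -0.59, 0.31, 0.66, 0.0, 0.0, 0.0, -0.51, 0.53, 0.58, 0.0, 0.0, 0.0, -0.41, 0.71, 0.46, 0.0, 0.0, 0.0]
[-0.27, 0.85, 0.3, 0.0, 0.0, 0.0, -0.12, 0.93, 0.13, 0.0, 0.0, 0.0, 0.05, 0.93, -0.06, 0.0, 0.0, 0.0, 0.21, 0.89, -0.23, 0.0, 0.0, 0.0, 0.35, 0.78, -0.4, 0.0, 0.0, 0.0]
[0.48, 0.61, -0.53, 0.0, 0.0, 0.0, 0.56, 0.4, -0.63, 0.0, 0.0, 0.0]
```

step_arm:
  plan: [-0.32,1.1,0.36,0,0,0,-0.25,1.14,0.28,0,0,0,-0.25,1.14,0.28,0,0,0,0.61,0.18,-0.69,0,0,0,0.63,-0.08,-0.7,0,0,0]

```text
time_s: 11.22
ee_pos: [461.9, -59.4, 123.7]
ee_rot: [179.9, 48.1, -0.1]
force: [0.5, -0.2, -1.2]
gripper_width: 12.2
gripper_force: 35.0
```

```bash
python3 - <<'E'
from h import *
np.set_printoptions(precision=1,suppress=True)
look('s2.png')
E
```

```text
11.2167 tip [528.6 -59.5  23.8] [179.9  48.1  -0.1] F [ 0.5 -0.2 -1.2] 34.99988794326782
scene tip [array([287. ,  95.6]), array([237.3, 204.5])] [237.8 202.8]
  bead 0.63 [ 23.7 -32.    0. ]
  bead 0.55 [ 32.7 -11.6   0. ]
  bead 0.55 [ 5.1 35.   0. ]
  bead 0.54 [21.4 28.8  0. ]
  bead 0.46 [-23.9  11.7   0. ]
side tip [array([390.2, 348. ]), array([272.1, 202.5])] [273.8 199.8]
  bead 0.58 [ 21.8 -27.4   0. ]
  bead 0.56 [-33.4 -19.3   0. ]
  bead 0.54 [-31.1  18.6   0. ]
  bead 0.50 [ 40.7 -18.    0. ]
  bead 0.48 [-1.6 30.5  0. ]
  bead 0.48 [  22.8 -180.1    0. ]
  bead 0.46 [29.2 28.8  0. ]
```

View pics/s2.png

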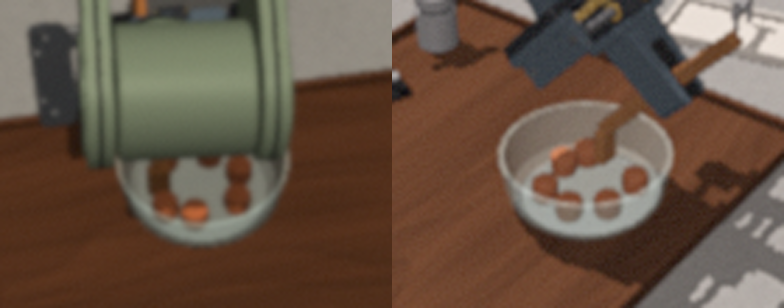

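The blade is in the ring and pushes the first bead against the next. Carry on round.

step_arm:
  plan: [0.68,-0.31,-0.57,0,0,0,0.6,-0.53,-0.5,0,0,0,0.41,-0.71,-0.46,0,0,0,0.27,-0.85,-0.3,0,0,0,0.12,-0.92,-0.13,0,0,0]

```text
time_s: 11.93
ee_pos: [489.8, -23.2, 121.4]
ee_rot: [-180.0, 48.5, 0.1]
force: [-4.6, -0.9, 1.8]
gripper_width: 12.1
gripper_force: 35.0
```

step_arm:
  plan: [-0.05,-0.94,0.06,0,0,0,-0.21,-0.89,0.23,0,0,0,-0.35,-0.77,0.39,0,0,0,-0.48,-0.61,0.54,0,0,0,-0.56,-0.41,0.63,0,0,0]

```text
time_s: 12.35
ee_pos: [466.5, 9.5, 121.0]
ee_rot: [179.2, 48.0, -0.4]
force: [-0.8, -9.5, 5.0]
gripper_width: 13.2
gripper_force: 36.3
```

```bash
python3 - <<'E'
from h import *
np.set_printoptions(precision=1,suppress=True)
look('s3.png')
E
```

```text
12.35 tip [533.6   8.8  21.2] [179.2  48.   -0.4] F [-0.8 -9.5  5. ] 36.32961536612129
scene tip [array([288.5,  91.9]), array([262.5, 206.6])] [266.2 201.2]
  bead 0.62 [38.8 23.9  0. ]
  bead 0.58 [-27.   18.3  -0. ]
  bead 0.50 [12.9 53.  -0. ]
  bead 0.41 [ 45.7 -18.9   0. ]
  bead 0.38 [-25.6 -24.2   0. ]
side tip [array([387.5, 351.1]), array([258.1, 216.7])] [255.  214.1]
  bead 0.56 [ 41.7 -15.7   0. ]
  bead 0.48 [-13.3  29.6   0. ]
  bead 0.46 [266.2   2.2   0. ]
  bead 0.45 [21.7 50.4  0. ]
  bead 0.45 [-28.4 -26.9   0. ]
```

View pics/s3.png

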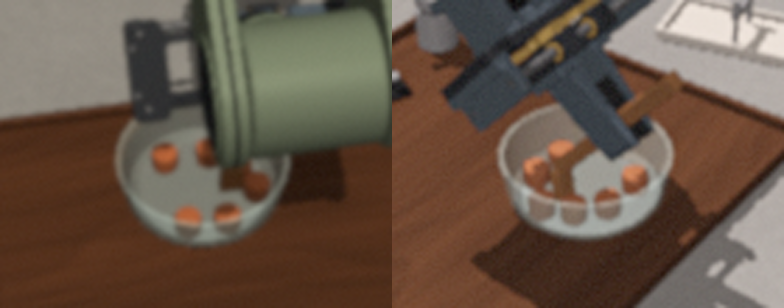

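The blade has slipped inside past beads at the far side and wedges one against the wall; ease it back inward and measure the beads.

step_arm:
  plan: [0,0.5,0,0,0,0,0,0.7,0,0,0,0,0,0,0,0,0,0]

```text
time_s: 12.9
ee_pos: [466.6, -0.2, 120.3]
ee_rot: [-180.0, 48.0, 0.1]
force: [-0.9, 0.7, 0.4]
gripper_width: 11.9
gripper_force: 35.0
```

```bash
cat > beads.py <<'E'
from h import *
np.set_printoptions(precision=0,suppress=True)
def blobs(im,p,lab=None):
    h=cv2.cvtColor(im,cv2.COLOR_RGB2HSV).astype(int)
    m=((h[...,0]<13)&(h[...,1]>105)&(h[...,2]>90)).astype(np.uint8)
    c=proj(p,[521,-22,25])
    yy,xx=np.mgrid[:384,:512]; m[np.hypot(xx-c[0],(yy-c[1])*1.25)>34]=0
    n,l,st,ce=cv2.connectedComponentsWithStats(m)
    return [(st[i,4],ce[i],onz(p,ce[i],25)[:2]-[521,-22]) for i in range(1,n) if st[i,4]>12]
if __name__=='__main__':
    for n in ('scene','side'):
        p=viewer.grab_frame(n)
        for tag,im in (('start',cv2.cvtColor(cv2.imread(f'pics/{n}0.png'),cv2.COLOR_BGR2RGB)),('now',p['img'])):
            print(n,tag)
            for b in blobs(im,p): print('  ',b[0],b[1],b[2],'r %.0f a %.0f'%(np.hypot(*b[2]),np.degrees(np.arctan2(b[2][1],b[2][0]))))
    s=sensors.state();print(np.array(s['ee_pos'])+rot(s['ee_rot'])@[119,0,17]-[521,-22,0],s['force'])
E
python3 beads.py
```

```text
scene start
   81 [256. 188.] [-29.  13.] r 32 a 155
   168 [241. 197.] [ -8. -27.] r 29 a -107
   169 [267. 199.] [10. 32.] r 34 a 74
   67 [251. 209.] [32. -9.] r 33 a -16
scene now
   79 [240. 190.] [-30. -26.] r 39 a -139
   38 [273. 198.] [ 9. 49.] r 50 a 80
   44 [263. 210.] [39. 18.] r 42 a 24
   45 [249. 211.] [ 36. -15.] r 39 a -22
side start
   172 [256. 206.] [28.  8.] r 29 a 17
   73 [272. 199.] [ 12. -35.] r 37 a -71
   29 [299. 203.] [-50. -60.] r 79 a -130
   101 [279. 209.] [-23. -15.] r 27 a -147
   28 [236. 213.] [47. 59.] r 75 a 51
side now
   18 [267. 194.] [ 33. -46.] r 56 a -54
   237 [254. 204.] [37.  5.] r 37 a 7
   40 [299. 204.] [-52. -58.] r 78 a -132
   77 [237. 214.] [44. 60.] r 75 a 54
   65 [283. 206.] [-26. -28.] r 39 a -133
   25 [273. 212.] [-21.   4.] r 21 a 169
[12. 23. 21.] [-0. -1.  0.]
```

```bash
cat >> h.py <<'E'
def path(pts,z=20.5,C=(521,-22)):
    "pts: (r,angle) round the bowl centre; prints rows"
    s=sensors.state(); T=rot(s['ee_rot']);cur=np.array(s['ee_pos'])+T@[119,0,17]; out=[]
    for r,a in pts:
        q=np.array([C[0]+r*np.cos(np.radians(a)),C[1]+r*np.sin(np.radians(a)),z]); sh=np.round(T.T@(q-cur)/10,2); cur=cur+T@sh*10; out.append(sh)
    for i in range(0,len(out),5): print([float(v)+0. for o in out[i:i+5] for v in (*o,0,0,0)])
E
python3 -c "
from h import *
path([(32,60),(40,58),(40,70),(40,80),(40,90), (40,100),(40,110),(40,120),(40,130)])"
```

```text
[0.24, -0.52, -0.26, 0.0, 0.0, 0.0, 0.35, -0.62, -0.39, 0.0, 0.0, 0.0, -0.51, -0.36, 0.56, 0.0, 0.0, 0.0, -0.45, -0.19, 0.5, 0.0, 0.0, 0.0, -0.46, -0.06, 0.52, 0.0, 0.0, 0.0]
[-0.47, 0.06, 0.51, 0.0, 0.0, 0.0, -0.45, 0.18, 0.51, 0.0, 0.0, 0.0, -0.42, 0.3, 0.46, 0.0, 0.0, 0.0, -0.38, 0.4, 0.43, 0.0, 0.0, 0.0]
```

step_arm:
  plan: [0.24,-0.52,-0.26,0,0,0,0.35,-0.62,-0.39,0,0,0]

```text
time_s: 13.17
ee_pos: [473.9, 9.1, 121.9]
ee_rot: [179.3, 48.4, -0.4]
force: [-2.6, -10.8, 6.5]
gripper_width: 12.9
gripper_force: 36.5
```

step_arm:
  plan: [-0.51,-0.36,0.56,0,0,0,-0.45,-0.19,0.5,0,0,0,-0.46,-0.06,0.52,0,0,0]

```text
time_s: 13.42
ee_pos: [453.0, 15.3, 121.5]
ee_rot: [179.3, 48.3, -0.3]
force: [-3.0, -8.3, 5.1]
gripper_width: 12.5
gripper_force: 35.3
```

```bash
python3 beads.py | grep -v xx
```

```text
scene start
   81 [256. 188.] [-29.  13.] r 32 a 155
   168 [241. 197.] [ -8. -27.] r 29 a -107
   169 [267. 199.] [10. 32.] r 34 a 74
   67 [251. 209.] [32. -9.] r 33 a -16
scene now
   83 [240. 190.] [-30. -26.] r 40 a -140
   62 [256. 188.] [-31.  12.] r 33 a 158
   40 [274. 195.] [ 1. 53.] r 53 a 89
   48 [263. 209.] [38. 17.] r 42 a 24
   45 [249. 211.] [ 36. -15.] r 39 a -22
side start
   172 [256. 206.] [28.  8.] r 29 a 17
   73 [272. 199.] [ 12. -35.] r 37 a -71
   29 [299. 203.] [-50. -60.] r 79 a -130
   101 [279. 209.] [-23. -15.] r 27 a -147
   28 [236. 213.] [47. 59.] r 75 a 51
side now
   13 [284. 187.] [ 17. -94.] r 96 a -80
   215 [254. 202.] [38. -0.] r 38 a -0
   15 [269. 199.] [ 18. -30.] r 35 a -60
   40 [299. 204.] [-52. -58.] r 78 a -132
   90 [238. 216.] [39. 64.] r 74 a 59
   69 [283. 206.] [-26. -29.] r 39 a -132
   23 [273. 212.] [-21.   4.] r 22 a 171
[-3. 37. 22.] [-3. -7.  5.]
```

step_arm:
  plan: [0,0.8,0,0,0,0,0,1.2,0,0,0,0,0,1.2,0,0,0,0,0,0,0,0,0,0]

```text
time_s: 13.85
ee_pos: [454.2, -15.9, 120.2]
ee_rot: [180.0, 48.1, 0.0]
force: [0.4, -0.9, -0.0]
gripper_width: 11.5
gripper_force: 34.9
```

```bash
python3 beads.py | grep -v start; python3 - <<'E'
from h import *
np.set_printoptions(precision=0,suppress=True)
ims=[]
for n in ('scene','side'):
    p=viewer.grab_frame(n); c=proj(p,[521,-22,25])
    for d in viewer.pinpoint('bead1',p)[:8]:
        l=np.array(d['location'])
        if np.hypot(*(l-c))<40: print(n,'%.2f'%d['score'],l,onz(p,l,14)[:2]-[521,-22])
    for d in viewer.boxes_of('bead1',p)[:8]:
        l=np.array(d['location'])
        if np.hypot(*(l-c))<40: print(n,'box %.2f'%d['score'],l,onz(p,l,25)[:2]-[521,-22])
    c=c.astype(int);cr=p['img'][c[1]-38:c[1]+38,c[0]-38:c[0]+38]
    ims.append(cv2.resize(cr,(395,395),interpolation=cv2.INTER_CUBIC))
cv2.imwrite('pics/s4.png',cv2.cvtColor(np.hstack(ims),cv2.COLOR_RGB2BGR))
E
```

```text
81 [256. 188.] [-29.  13.] r 32 a 155
   168 [241. 197.] [ -8. -27.] r 29 a -107
   169 [267. 199.] [10. 32.] r 34 a 74
   67 [251. 209.] [32. -9.] r 33 a -16
scene now
   60 [240. 190.] [-28. -28.] r 40 a -135
   16 [268. 187.] [-27.  43.] r 51 a 122
   42 [273. 195.] [ 1. 50.] r 50 a 89
   50 [263. 209.] [38. 18.] r 42 a 25
   45 [249. 211.] [ 36. -15.] r 39 a -22
   172 [256. 206.] [28.  8.] r 29 a 17
   73 [272. 199.] [ 12. -35.] r 37 a -71
   29 [299. 203.] [-50. -60.] r 79 a -130
   101 [279. 209.] [-23. -15.] r 27 a -147
   28 [236. 213.] [47. 59.] r 75 a 51
side now
   47 [271. 196.] [ 22. -46.] r 51 a -65
   163 [252. 201.] [47. -2.] r 47 a -3
   39 [299. 204.] [-51. -58.] r 78 a -131
   87 [237. 216.] [39. 63.] r 75 a 58
   64 [283. 206.] [-27. -29.] r 39 a -133
   53 [269. 210.] [-8.  1.] r 8 a 172
[-0.  8. 20.] [-0.  0. -0.]
scene 0.61 [265. 215.] [46. 22.]
scene 0.60 [244. 195.] [-20. -20.]
scene 0.57 [249. 215.] [ 41. -17.]
scene 0.54 [268. 194.] [-14.  41.]
scene 0.40 [272. 197.] [-3. 49.]
scene box 0.57 [268. 189.] [-20.  40.]
scene box 0.42 [241. 194.] [-18. -27.]
scene box 0.40 [264. 207.] [33. 21.]
side 0.62 [293. 185.] [  11. -128.]
side 0.57 [258. 198.] [ 52. -30.]
side 0.52 [274. 222.] [-34.  21.]
side 0.45 [285. 210.] [-30. -31.]
side 0.43 [249. 206.] [49. 10.]
side box 0.61 [273. 211.] [-18.   0.]
side box 0.53 [251. 200.] [51. -1.]
side box 0.47 [286. 206.] [-32. -32.]
side box 0.40 [259. 198.] [ 42. -22.]
```

View pics/s4.png

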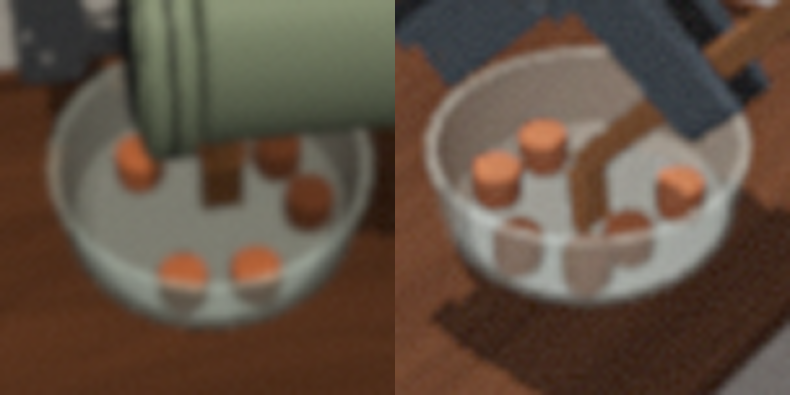

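```bash
python3 - <<'E'
from h import *
np.set_printoptions(precision=0,suppress=True)
a=viewer.grab_frame('scene');b=viewer.grab_frame('side')
ca=proj(a,[521,-22,25]).astype(int);cb=proj(b,[521,-22,25]).astype(int)
A=lambda u:ca-38+np.array(u)/5.2; B=lambda u:cb-38+(np.array(u)-[395,0])/5.2
for n,u,v in [('F',(137,162),(681,190)),('A',(184,280),(545,145)),('B',(256,272),(496,178)),('C',(308,202),(518,247)),('D',(277,153),(588,262)),('E',None,(628,238))]:
    X=onz(b,B(v),23)
    if u: print(n,onz(a,A(u),23)[:2]-[521,-22],tri([(a,A(u)),(b,B(v))])-[521,-22,0],end=' ')
    print(n,X[:2]-[521,-22])
print('rim/ctr; start beads via side0')
E
```

```text
F [-31. -26.] [-29. -27.  26.] F [-27. -31.]
A [ 41. -15.] [ 42. -16.  26.] A [ 44. -21.]
B [42. 18.] [44. 17. 27.] B [47. 12.]
C [ 7. 49.] [ 7. 48. 25.] C [ 8. 46.]
D [-25.  40.] [-24.  39.  25.] D [-23.  35.]
E [-28.  11.]
rim/ctr; start beads via side0
```

Six beads triangulated (z≈26, so bowl base ≈11): A, B, C have moved >25 mm, D about 19, E and F hardly. Next push F round from the E/F gap, then D and E from the C/D gap.

```bash
python3 -c "
from h import *
path([(8,200),(20,198),(32,196),(40,196),(42,204),(42,214),(42,224),(43,234),(43,244),(43,252),(32,250),(20,240),(7,240)],z=20.5)"
```

```text
[-0.46, 1.07, 0.53, 0.0, 0.0, 0.0, -0.77, 0.34, 0.86, 0.0, 0.0, 0.0, -0.79, 0.26, 0.87, 0.0, 0.0, 0.0, -0.51, 0.22, 0.57, 0.0, 0.0, 0.0, 0.01, 0.6, 0.0, 0.0, 0.0, 0.0]
[0.23, 0.65, -0.26, 0.0, 0.0, 0.0, 0.31, 0.57, -0.35, 0.0, 0.0, 0.0, 0.33, 0.56, -0.36, 0.0, 0.0, 0.0, 0.42, 0.39, -0.48, 0.0, 0.0, 0.0, 0.38, 0.22, -0.41, 0.0, 0.0, 0.0]
[0.15, -1.08, -0.18, 0.0, 0.0, 0.0, 0.07, -1.28, -0.07, 0.0, 0.0, 0.0, 0.43, -1.12, -0.49, 0.0, 0.0, 0.0]
```

step_arm:
  plan: [-0.46,1.07,0.53,0,0,0,-0.77,0.34,0.86,0,0,0,-0.79,0.26,0.87,0,0,0,-0.51,0.22,0.57,0,0,0,0.01,0.6,0,0,0,0]

```text
time_s: 14.77
ee_pos: [415.2, -37.4, 120.8]
ee_rot: [-179.4, 48.0, 0.5]
force: [4.5, 10.1, 2.5]
gripper_width: 12.6
gripper_force: 35.7
```

step_arm:
  plan: [0.23,0.65,-0.26,0,0,0,0.31,0.57,-0.35,0,0,0,0.33,0.56,-0.36,0,0,0,0.42,0.39,-0.48,0,0,0,0.38,0.22,-0.41,0,0,0]

```text
time_s: 15.18
ee_pos: [440.8, -64.4, 120.5]
ee_rot: [179.9, 48.2, 0.0]
force: [0.5, -1.0, -0.9]
gripper_width: 11.8
gripper_force: 35.0
```

step_arm:
  plan: [0.15,-1.08,-0.18,0,0,0,0.07,-1.28,-0.07,0,0,0,0.43,-1.12,-0.49,0,0,0,0,0,0,0,0,0]

```text
time_s: 15.52
ee_pos: [451.3, -25.8, 120.3]
ee_rot: [-179.9, 48.1, 0.3]
force: [-0.0, 0.5, 0.6]
gripper_width: 11.5
gripper_force: 35.0
```

```bash
python3 beads.py | awk '/start/{f=0}/now/{f=1}f'
```

```text
scene now
   21 [268. 187.] [-28.  43.] r 51 a 123
   75 [236. 193.] [-22. -37.] r 44 a -121
   43 [273. 195.] [ 1. 50.] r 50 a 89
   50 [263. 209.] [38. 18.] r 42 a 25
   45 [249. 211.] [ 36. -15.] r 39 a -22
side now
   248 [258. 198.] [ 42. -20.] r 46 a -26
   39 [299. 204.] [-51. -58.] r 78 a -131
   70 [284. 203.] [-21. -39.] r 44 a -118
   84 [237. 215.] [40. 63.] r 75 a 57
[-4. -5. 20.] [-0.  0. -1.]
```

```bash
cat >> h.py <<'E'
def pathxy(pts,**k): path([(np.hypot(x,y),np.degrees(np.arctan2(y,x))) for x,y in pts],**k)
E
python3 -c "
from h import *
pathxy([(-18,-5),(-32,-12),(-36,-22),(-34,-29),(-26,-34),(-18,-39),(-11,-41),(-4,-42),(-4,-30),(-5,-16),(-7,-2)])"
```

```text
[-0.97, -0.05, 1.08, 0.0, 0.0, 0.0, -0.93, 0.7, 1.04, 0.0, 0.0, 0.0, -0.27, 0.99, 0.3, 0.0, 0.0, 0.0, 0.13, 0.7, -0.15, 0.0, 0.0, 0.0, 0.53, 0.51, -0.59, 0.0, 0.0, 0.0]
[0.54, 0.5, -0.59, 0.0, 0.0, 0.0, 0.46, 0.2, -0.52, 0.0, 0.0, 0.0, 0.47, 0.11, -0.53, 0.0, 0.0, 0.0, 0.0, -1.2, 0.0, 0.0, 0.0, 0.0, -0.06, -1.4, 0.07, 0.0, 0.0, 0.0]
[-0.13, -1.4, 0.15, 0.0, 0.0, 0.0]
```

step_arm:
  plan: [-0.97,-0.05,1.08,0,0,0,-0.93,0.7,1.04,0,0,0,-0.27,0.99,0.3,0,0,0,0.13,0.7,-0.15,0,0,0,0.53,0.51,-0.59,0,0,0]

```text
time_s: 16.03
ee_pos: [427.2, -55.4, 122.5]
ee_rot: [-179.4, 48.2, 0.4]
force: [1.7, 8.7, 6.2]
gripper_width: 12.2
gripper_force: 35.2
```

step_arm:
  plan: [0.54,0.5,-0.59,0,0,0,0.46,0.2,-0.52,0,0,0,0.47,0.11,-0.53,0,0,0,0,-1.2,0,0,0,0,-0.06,-1.4,0.07,0,0,0]

```text
time_s: 16.45
ee_pos: [449.4, -39.0, 120.2]
ee_rot: [180.0, 48.1, -0.0]
force: [-0.2, -0.5, -0.4]
gripper_width: 11.9
gripper_force: 35.0
```

step_arm:
  plan: [-0.13,-1.4,0.15,0,0,0,0,0,0,0,0,0]

```text
time_s: 16.62
ee_pos: [446.2, -22.2, 120.6]
ee_rot: [-179.9, 48.2, 0.3]
force: [-1.2, -0.3, -1.0]
gripper_width: 11.7
gripper_force: 35.0
```

```bash
python3 beads.py | awk '/start/{f=0}/now/{f=1}f'; python3 - <<'E'
from h import *
np.set_printoptions(precision=0,suppress=True)
for n in ('scene','side'):
    p=viewer.grab_frame(n); c=proj(p,[521,-22,25])
    for f,z in ((viewer.pinpoint,16),(viewer.boxes_of,25)):
        for d in f('bead1',p)[:9]:
            l=np.array(d['location'])
            if np.hypot(*(l-c))<40: print(n,f.__name__,'%.2f'%d['score'],onz(p,l,z)[:2]-[521,-22])
E
```

```text
scene now
   41 [267. 186.] [-32.  42.] r 53 a 127
   14 [259. 185.] [-38.  21.] r 43 a 151
   42 [273. 195.] [ 1. 50.] r 50 a 89
   86 [236. 199.] [ -4. -41.] r 41 a -95
   49 [263. 209.] [38. 17.] r 42 a 24
   45 [249. 211.] [ 36. -15.] r 39 a -22
side now
   225 [257. 198.] [ 44. -17.] r 47 a -21
   75 [278. 199.] [ -1. -44.] r 44 a -91
   40 [299. 204.] [-52. -58.] r 78 a -132
   88 [237. 216.] [39. 64.] r 75 a 59
[-8. -2. 21.] [-1.  0.  1.]
scene call 0.64 [ 10. -30.]
scene call 0.62 [-26.  40.]
scene call 0.54 [-44.  21.]
scene call 0.43 [ 45. -22.]
scene call 0.41 [43. 24.]
scene call 0.39 [ 4. 45.]
scene call 0.62 [ -1. -40.]
scene call 0.47 [35. 23.]
scene call 0.47 [-41.  23.]
side call 0.58 [  1. -46.]
side call 0.57 [-34.  24.]
side call 0.54 [ 45. -17.]
side call 0.51 [48.  6.]
side call 0.66 [52.  4.]
side call 0.66 [ 48. -29.]
side call 0.55 [  2. -44.]
side call 0.18 [ 2. -3.]
```

```bash
python3 -c "
from h import *
pathxy([(-8,12),(-9,26),(-9,39),(-15,39),(-20,38),(-25,35.5),(-30,32),(-34,27),(-37,21),(-39,14)])"
```

```text
[-0.06, -1.53, 0.08, 0.0, 0.0, 0.0, -0.06, -1.4, 0.07, 0.0, 0.0, 0.0, 0.0, -1.3, 0.0, 0.0, 0.0, 0.0, -0.4, 0.0, 0.44, 0.0, 0.0, 0.0, -0.34, 0.09, 0.38, 0.0, 0.0, 0.0]
[-0.33, 0.25, 0.37, 0.0, 0.0, 0.0, -0.33, 0.35, 0.37, 0.0, 0.0, 0.0, -0.27, 0.5, 0.3, 0.0, 0.0, 0.0, -0.2, 0.6, 0.22, 0.0, 0.0, 0.0, -0.14, 0.7, 0.15, 0.0, 0.0, 0.0]
```

step_arm:
  plan: [-0.06,-1.53,0.08,0,0,0,-0.06,-1.4,0.07,0,0,0,0,-1.3,0,0,0,0,-0.4,0,0.44,0,0,0,-0.34,0.09,0.38,0,0,0]

```text
time_s: 17.43
ee_pos: [433.7, 17.2, 120.4]
ee_rot: [180.0, 48.1, 0.2]
force: [-0.2, 0.5, -0.4]
gripper_width: 12.0
gripper_force: 35.0
```

step_arm:
  plan: [-0.33,0.25,0.37,0,0,0,-0.33,0.35,0.37,0,0,0,-0.27,0.5,0.3,0,0,0]

```text
time_s: 17.68
ee_pos: [419.4, 4.7, 120.5]
ee_rot: [180.0, 48.1, 0.1]
force: [-0.9, 0.1, -0.7]
gripper_width: 11.9
gripper_force: 35.0
```

step_arm:
  plan: [-0.2,0.6,0.22,0,0,0,-0.14,0.7,0.15,0,0,0]

```text
time_s: 17.85
ee_pos: [414.8, -8.7, 120.6]
ee_rot: [180.0, 48.1, 0.1]
force: [0.8, 0.2, 0.4]
gripper_width: 11.4
gripper_force: 35.0
```

```bash
cat >> beads.py <<'E'
    for n in ('scene','side'):
        p=viewer.grab_frame(n); c=proj(p,[521,-22,25])
        for f,z,t in ((viewer.pinpoint,16,'pt'),(viewer.boxes_of,25,'box')):
            for d in f('bead1',p)[:9]:
                l=np.array(d['location'])
                if np.hypot(*(l-c))<40: print(n,t,'%.2f'%d['score'],onz(p,l,z)[:2]-[521,-22])
E
python3 beads.py | awk '/start/{f=0}/now/{f=1}f'
```

```text
scene now
   37 [267. 186.] [-32.  42.] r 52 a 127
   104 [272. 196.] [ 3. 47.] r 48 a 86
   85 [236. 199.] [ -4. -41.] r 41 a -95
   51 [263. 209.] [38. 18.] r 42 a 25
   45 [249. 211.] [ 36. -15.] r 39 a -22
side now
   161 [252. 201.] [47. -2.] r 47 a -3
   55 [279. 200.] [ -4. -43.] r 43 a -96
   104 [239. 218.] [32. 67.] r 74 a 64
   19 [299. 206.] [-57. -51.] r 76 a -138
   14 [269. 209.] [-5. -2.] r 5 a -156
[-39.  13.  21.] [-1.  0. -0.]
scene pt 0.61 [ 0. 49.]
scene pt 0.51 [-15.  39.]
scene pt 0.49 [-30.  14.]
scene pt 0.47 [ 50. -16.]
scene pt 0.44 [  5. -41.]
scene pt 0.36 [47. 21.]
scene box 0.64 [-17.  40.]
scene box 0.49 [ 6. 43.]
scene box 0.46 [31. 26.]
side pt 0.57 [46.  1.]
side pt 0.55 [  0. -44.]
side pt 0.46 [ 37. -10.]
side pt 0.41 [-31.  24.]
side box 0.61 [ 36. -21.]
```

```bash
python3 - <<'E'
from h import *
s=sensors.state();p=np.array(s['ee_pos'])
p1,M1=plan(p+[10,-3,100],s['ee_rot'],vmax=36); print()
plan([404,35,228],[180,0,0],wmax=0.106,start=(p1,M1))
E
```

```text
[-2.26, 0.1, -2.47, 0.0, 0.0, 0.0, -2.26, 0.1, -2.48, 0.0, 0.0, 0.0, -2.26, 0.1, -2.47, 0.0, 0.0, 0.0]

[-0.25, -0.57, 0.13, 0.0001, 0.105, 0.0002, -0.26, -0.57, 0.11, 0.0001, 0.105, 0.0002, -0.27, -0.57, 0.08, 0.0001, 0.105, 0.0002, -0.28, -0.57, 0.05, 0.0001, 0.105, 0.0002, -0.28, -0.57, 0.02, 0.0001, 0.105, 0.0002]
[-0.29, -0.57, -0.01, 0.0001, 0.105, 0.0002, -0.28, -0.57, -0.03, 0.0001, 0.105, 0.0002, -0.28, -0.57, -0.07, 0.0001, 0.105, 0.0002]
```

step_arm:
  plan: [-2.26,0.1,-2.47,0,0,0,-2.26,0.1,-2.48,0,0,0,-2.26,0.1,-2.47,0,0,0]

```text
time_s: 18.5
ee_pos: [425.1, -10.5, 221.5]
ee_rot: [-180.0, 48.2, 0.1]
force: [1.0, 0.3, -0.6]
gripper_width: 11.7
gripper_force: 35.0
```

step_arm:
  plan: [-0.25,-0.57,0.13,0,0.105,0,-0.26,-0.57,0.11,0,0.105,0,-0.27,-0.57,0.08,0,0.105,0,-0.28,-0.57,0.05,0,0.105,0,-0.28,-0.57,0.02,0,0.105,0]

```text
time_s: 18.92
ee_pos: [412.3, 18.2, 225.8]
ee_rot: [-180.0, 17.7, 0.1]
force: [0.0, -0.2, -0.2]
gripper_width: 11.9
gripper_force: 35.0
```

step_arm:
  plan: [-0.29,-0.57,-0.01,0,0.105,0,-0.28,-0.57,-0.03,0,0.105,0,-0.28,-0.57,-0.07,0,0.105,0,0,0,0,0,0,0,0,0,0,0,0,0]

```text
time_s: 19.33
ee_pos: [402.7, 35.1, 228.8]
ee_rot: [180.0, -0.0, 0.2]
force: [0.5, -1.3, -0.3]
gripper_width: 11.8
gripper_force: 35.0
```

```bash
python3 - <<'E'
from h import *
np.set_printoptions(precision=0,suppress=True)
p=viewer.grab_frame('wrist'); save(p,'w5.png'); s=sensors.state();print(s['ee_pos'],s['ee_rot'],s['time_s'])
w3=cv2.cvtColor(cv2.imread('pics/w3.png'),cv2.COLOR_BGR2RGB)
print('bowl',[onz(p,d['location'],11)[:2] for d in viewer.pinpoint('bowl',p)[:1]])
for d in viewer.pinpoint('bead1',p)[:8]: print('%.2f'%d['score'],d['location'],onz(p,d['location'],16)[:2]-[521,-22])
p3=dict(p); p3['position']=np.array(p['position'])+[404.5,-23.2,228.3]-np.array(s['ee_pos'])
for tag,q,im in (('w3',p3,w3),('now',p,p['img'])):
    h=cv2.cvtColor(im,cv2.COLOR_RGB2HSV).astype(int); c=proj(q,[521,-22,36])
    m=((h[...,0]<14)&(h[...,1]>110)&(h[...,2]>150)).astype(np.uint8); yy,xx=np.mgrid[:384,:512]; m[np.hypot(xx-c[0],yy-c[1])>58]=0
    n,l,st,ce=cv2.connectedComponentsWithStats(m)
    for i in range(1,n):
        if st[i,4]>40: print(tag,st[i,4],ce[i],onz(q,ce[i],36)[:2]-[521,-22])
E
```

```text
[404.  35. 229.] [180.   0.   0.] 19.3833
bowl [array([523., -17.])]
0.86 [323.1, 32.1] [ 46. -16.]
0.84 [291.9, 108.1] [-38.  17.]
0.82 [272.0, 97.8] [-26.  41.]
0.64 [293.7, 35.4] [42. 17.]
0.56 [340.2, 79.8] [ -6. -40.]
w3 1616 [260.  73.] [-1. -2.]
w3 294 [227.  78.] [-6. 36.]
now 364 [296.  28.] [45. 17.]
now 369 [326.  30.] [ 43. -16.]
now 143 [272.  49.] [24. 43.]
now 646 [270.  89.] [-18.  44.]
now 317 [345.  75.] [ -3. -39.]
now 284 [294. 105.] [-35.  17.]
```

```bash
python3 - <<'E'
from h import *
np.set_printoptions(precision=1,suppress=True)
s=sensors.state(); T=rot(s['ee_rot']);tip=np.array(s['ee_pos'])+T@[119,0,17]
obs=[]
for n in ('wrist','scene','side'):
    p=viewer.grab_frame(n); e=proj(p,tip)
    L=[np.array(d['location']) for d in viewer.pinpoint('paddle_tip',p)]; L=[l for l in L if np.hypot(*(l-e))<30]; print(n,e,L[:1])
    if L: obs.append((p,L[0]))
    if n=='wrist':
        h=cv2.cvtColor(p['img'],cv2.COLOR_RGB2HSV).astype(int); m=(h[...,0]<14)&(h[...,1]>110)&(h[...,2]>150)
        for r in (20,40,60,70,75,80,85,90,95,100,105,110,120,150,200): print(r,np.nonzero(np.diff(m[r,220:300].astype(int)))[0]+220)
print(tip,tri(obs))
E
```

```text
wrist [260.7  26.3] [array([258. ,   3.1])]
20 [233 236 277 280 291]
40 [233 235 278 280 290]
60 []
70 [242 246 265 276]
75 [242 246 262 273]
80 [242 246 263 271]
85 [243 246 263 271]
90 [243 246 261 262 263 281]
95 [243 246 261 262 263 283]
100 [243 247 261 283 286 290 293]
105 [243 246 261 265 266 279 283]
110 [243 246 262 263 264 270 284]
120 [243 248 261 262 263 270]
150 [244 248 260 262 264 269]
200 [245 249 261 264 265 268]
scene [278.9 140.4] [array([279.2, 132.7])]
side [248.7 150.6] [array([245.7, 140.5])]
[523.9  35.  210.9] [527.4  36.1 234.7]
```

The paddle has turned ~11° in the grip (tip 24 mm higher than modelled), which is why the blade slid over beads. Grip harder, correct the tip model, and re-enter.

```bash
sed -i 's/\[119,0,17\]/TIP/g; s/^import numpy as np,cv2/import numpy as np,cv2\nTIP=np.array([123.5,0,-6.])/' h.py; sed -i 's/\[119,0,17\]/TIP/g' beads.py; python3 - <<'E'
from h import *
np.set_printoptions(precision=1,suppress=True)
T=rot([180,0,0])@R.from_rotvec([0,-0.98,0]).as_matrix()
tgt=np.array([511,-10,110])-T@TIP; print(tgt)
plan(tgt,T,wmax=0.11)
E
```

```text
[437.2 -10.  209.2]
[0.37, 0.5, 0.21, 0.0001, -0.1088, 0.0001, 0.39, 0.5, 0.16, 0.0001, -0.1088, 0.0001, 0.4, 0.5, 0.12, 0.0001, -0.1088, 0.0001, 0.41, 0.5, 0.08, 0.0001, -0.1088, 0.0001, 0.42, 0.5, 0.03, 0.0001, -0.1088, 0.0001]
[0.42, 0.49, -0.01, 0.0001, -0.1088, 0.0001, 0.41, 0.5, -0.06, 0.0001, -0.1088, 0.0001, 0.41, 0.49, -0.11, 0.0001, -0.1088, 0.0001, 0.39, 0.5, -0.15, 0.0001, -0.1088, 0.0001]
```

step_arm:
  plan: [0.37,0.5,0.21,0,-0.109,0,0.39,0.5,0.16,0,-0.109,0,0.4,0.5,0.12,0,-0.109,0,0.41,0.5,0.08,0,-0.109,0,0.42,0.5,0.03,0,-0.109,0]
  newtons: 58

```text
time_s: 20.2
ee_pos: [423.3, 9.6, 218.0]
ee_rot: [-180.0, 31.4, 0.1]
force: [-0.0, -0.8, -0.3]
gripper_width: 11.6
gripper_force: 58.0
```

step_arm:
  plan: [0.42,0.49,-0.01,0,-0.109,0,0.41,0.5,-0.06,0,-0.109,0,0.41,0.49,-0.11,0,-0.109,0,0.39,0.5,-0.15,0,-0.109,0,0,0,0,0,0,0]

```text
time_s: 20.62
ee_pos: [438.4, -10.6, 204.2]
ee_rot: [180.0, 56.8, 0.0]
force: [-1.0, 0.6, -0.9]
gripper_width: 11.2
gripper_force: 58.0
```

```bash
cat > tip.py <<'E'
from h import *
np.set_printoptions(precision=1,suppress=True)
s=sensors.state(); T=rot(s['ee_rot']);tip=np.array(s['ee_pos'])+T@TIP
obs=[]
for n in ('wrist','scene','side'):
    p=viewer.grab_frame(n); e=proj(p,tip)
    L=[np.array(d['location']) for d in viewer.pinpoint('paddle_tip',p)]; L=[l for l in L if np.hypot(*(l-e))<25]; print(n,e,L[:1])
    if L: obs.append((p,L[0]))
X=tri(obs);print('model',tip,'seen',X,'in tool',T.T@(X-s['ee_pos']),s['ee_rot'],s['gripper_force'],s['time_s'])
E
python3 tip.py; python3 -c "
from h import *
pathxy([(-10,12)]*1,z=85)
pathxy([(-10,12)],z=50)"
```

```text
wrist [261.2  -1.5] [array([258. ,   2.6])]
scene [256.6 172.5] [array([256.6, 188.7])]
side [267.4 184.9] [array([266.1, 182.7])]
model [511.1 -10.6 104.2] seen [525.3 -15.   97.3] in tool [137.    4.5 -14. ] [180.   56.8   0. ] 57.9946231842041 20.6167
[2.29, 0.05, 1.5, 0.0, 0.0, 0.0]
[5.19, 0.05, 3.46, 0.0, 0.0, 0.0]
```

```bash
python3 -c "
from h import *
pathxy([(-10,11)]*1,z=75)
pathxy([(-10,11)],z=21)
print('from there'); 
s=sensors.state();T=rot(s['ee_rot'])
for d in [(-1,12,0),(-1,15,0),(-4,2,0),(-5,-1,0),(-5,-2.5,0),(-5,-3.5,0),(-4,-5,0),(-3,-6,0),(-2,-7,0)]: print(np.round(T.T@np.array(d)/10,2))"
```

```text
[3.12, 0.15, 2.06, 0.0, 0.0, 0.0]
[7.59, 0.14, 5.08, 0.0, 0.0, 0.0]
from there
[-0.05 -1.2   0.08]
[-0.05 -1.5   0.08]
[-0.22 -0.2   0.33]
[-0.28  0.1   0.41]
[-0.28  0.25  0.41]
[-0.28  0.35  0.41]
[-0.22  0.5   0.33]
[-0.17  0.6   0.25]
[-0.11  0.7   0.17]
```

step_arm:
  plan: [2.2,0.05,1.5,0,0,0,2.2,0.05,1.5,0,0,0,1.6,0.04,1.0,0,0,0,1.0,0,0.7,0,0,0,0,0,0,0,0,0]

```text
time_s: 21.33
ee_pos: [435.9, -11.1, 124.9]
ee_rot: [-180.0, 56.3, 0.1]
force: [-0.1, -0.1, 0.1]
gripper_width: 11.4
gripper_force: 58.0
```

```bash
python3 tip.py; python3 -c "
from h import *
pathxy([(-10,11)],z=21)"
```

```text
wrist [261.2  -1.5] [array([256.6,   2.3])]
scene [256.4 193.5] []
side [268.2 212.3] [array([267.7, 214.3])]
model [509.4 -11.   25.5] seen [507.1  -7.8  23.5] in tool [123.9  -3.2  -3. ] [-180.    56.3    0.1] 57.994712591171265 21.3333
[0.52, -0.02, 0.36, 0.0, 0.0, 0.0]
```

step_arm:
  plan: [0.4,0,0.28,0,0,0,-0.05,-1.2,0.08,0,0,0,-0.05,-1.4,0.08,0,0,0]

```text
time_s: 21.88
ee_pos: [435.3, 13.4, 120.7]
ee_rot: [179.4, 56.1, -0.4]
force: [-0.6, -11.3, 9.6]
gripper_width: 11.9
gripper_force: 58.4
```

step_arm:
  plan: [-0.22,-0.1,0.33,0,0,0,-0.28,0.1,0.41,0,0,0,-0.28,0.25,0.41,0,0,0]

```text
time_s: 22.13
ee_pos: [423.5, 12.5, 119.5]
ee_rot: [179.8, 55.6, -0.0]
force: [9.1, -3.1, 0.2]
gripper_width: 11.4
gripper_force: 58.0
```

step_arm:
  plan: [-0.28,0.35,0.41,0,0,0,-0.22,0.5,0.33,0,0,0,-0.17,0.6,0.25,0,0,0]

```text
time_s: 22.38
ee_pos: [411.1, -2.2, 120.2]
ee_rot: [179.8, 55.8, 0.0]
force: [5.3, -1.8, 3.2]
gripper_width: 11.6
gripper_force: 58.0
```

```bash
python3 tip.py; python3 beads.py | awk '/start/{f=0}/now/{f=1}f'
```

```text
wrist [261.3  -1.5] []
scene [258.3 186.6] []
side [274.2 219.4] [array([271.4, 216.3])]
model [485.6  -2.2  21.5] seen [ 73.2 570.1 616. ] in tool [-599.9 -572.3   -1.6] [179.8  55.8   0. ] 57.99357712268829 22.3833
scene now
   40 [273. 195.] [ 1. 49.] r 49 a 89
   87 [236. 199.] [ -4. -41.] r 41 a -95
   49 [263. 209.] [38. 17.] r 42 a 25
   45 [249. 211.] [ 36. -15.] r 39 a -22
side now
   145 [252. 202.] [45.  1.] r 45 a 1
   93 [277. 200.] [ -1. -40.] r 40 a -92
   86 [237. 215.] [40. 63.] r 74 a 57
[-36.  20.  22.] [ 5. -4.  3.]
scene pt 0.59 [  2. -38.]
scene pt 0.56 [ 46. -20.]
scene pt 0.46 [ 1. 54.]
scene pt 0.37 [35. 22.]
scene box 0.68 [  6. -35.]
scene box 0.45 [ 42. -18.]
scene box 0.44 [40. 21.]
scene box 0.39 [11. 52.]
side pt 0.53 [49.  3.]
side pt 0.50 [  9. -45.]
side pt 0.43 [ 46. -22.]
side box 0.55 [-30. -68.]
side box 0.50 [ 40. -25.]
```

D has left its place; push a little farther.

step_arm:
  plan: [-0.11,0.7,0.17,0,0,0,-0.05,0.7,0.08,0,0,0,0.05,0.7,-0.08,0,0,0]

```text
time_s: 23.33
ee_pos: [406.7, -23.1, 120.7]
ee_rot: [-179.9, 56.2, 0.2]
force: [1.2, 0.7, -0.4]
gripper_width: 11.6
gripper_force: 58.0
```

step_arm:
  plan: [0.3,0,-0.45,0,0,0,0.55,0,-0.83,0,0,0,0.55,0,-0.83,0,0,0,0,0,0,0,0,0]

```text
time_s: 23.67
ee_pos: [433.4, -23.2, 120.0]
ee_rot: [-180.0, 56.2, 0.1]
force: [-1.4, 0.4, -0.2]
gripper_width: 11.7
gripper_force: 58.0
```

```bash
python3 tip.py; python3 beads.py | awk '/start/{f=0}/now/{f=1}f'
```

```text
wrist [261.3  -1.5] []
scene [251.4 194.6] []
side [272.  211.6] [array([263.8, 208.6])]
model [507.2 -23.   20.7] seen [112.3 521.6 568. ] in tool [-550.4 -545.3   16.8] [-180.    56.2    0.1] 57.996559739112854 23.6667
scene now
   43 [234. 200.] [ -3. -46.] r 46 a -93
   33 [262. 209.] [37. 17.] r 41 a 25
   28 [249. 210.] [ 35. -14.] r 38 a -23
side now
   149 [276. 197.] [  8. -48.] r 48 a -81
   151 [252. 201.] [46. -1.] r 46 a -2
   38 [299. 204.] [-53. -57.] r 77 a -133
   54 [236. 212.] [51. 55.] r 75 a 47
[-15.  -1.  21.] [ 0. -2. -2.]
scene pt 0.52 [ -7. -41.]
scene pt 0.46 [52. 28.]
scene pt 0.45 [ 45. -15.]
scene box 0.54 [  3. -43.]
scene box 0.43 [43. 21.]
side pt 0.68 [51. -0.]
side pt 0.64 [ 42. -24.]
side pt 0.55 [-39.  -0.]
side pt 0.44 [-10. -35.]
side box 0.60 [49.  2.]
```

```bash
python3 - <<'E'
from h import *
s=sensors.state();p=np.array(s['ee_pos'])
p1,M1=plan(p+[0,0,95],s['ee_rot'],vmax=36); print()
plan([404,65,228],[180,0,0],wmax=0.11,start=(p1,M1))
E
```

```text
[-2.63, 0.0, -1.76, 0.0, 0.0, 0.0, -2.63, 0.0, -1.76, 0.0, 0.0, 0.0, -2.63, 0.0, -1.76, 0.0, 0.0, 0.0]

[-0.29, -0.98, 0.18, 0.0001, 0.109, 0.0002, -0.31, -0.98, 0.15, 0.0001, 0.109, 0.0002, -0.32, -0.98, 0.12, 0.0001, 0.109, 0.0002, -0.33, -0.98, 0.08, 0.0001, 0.109, 0.0002, -0.34, -0.98, 0.04, 0.0001, 0.109, 0.0002]
[-0.34, -0.98, 0.01, 0.0001, 0.109, 0.0002, -0.34, -0.98, -0.03, 0.0001, 0.109, 0.0002, -0.33, -0.99, -0.06, 0.0001, 0.109, 0.0002, -0.33, -0.98, -0.1, 0.0001, 0.109, 0.0002]
```

step_arm:
  plan: [-2.63,0,-1.76,0,0,0,-2.63,0,-1.76,0,0,0,-2.63,0,-1.76,0,0,0]

```text
time_s: 24.62
ee_pos: [431.9, -23.3, 216.6]
ee_rot: [180.0, 56.3, 0.1]
force: [-0.0, -0.5, -0.8]
gripper_width: 11.6
gripper_force: 58.0
```

step_arm:
  plan: [-0.29,-0.98,0.18,0,0.109,0,-0.31,-0.98,0.15,0,0.109,0,-0.32,-0.98,0.12,0,0.109,0,-0.33,-0.98,0.08,0,0.109,0,-0.34,-0.98,0.04,0,0.109,0]

```text
time_s: 25.03
ee_pos: [416.7, 26.1, 223.1]
ee_rot: [-180.0, 24.6, 0.1]
force: [0.9, 0.2, -0.8]
gripper_width: 11.6
gripper_force: 58.0
```

step_arm:
  plan: [-0.34,-0.98,0.01,0,0.109,0,-0.34,-0.98,-0.03,0,0.109,0,-0.33,-0.99,-0.06,0,0.109,0,-0.33,-0.98,-0.1,0,0.109,0,0,0,0,0,0,0]

```text
time_s: 25.45
ee_pos: [399.4, 65.7, 228.8]
ee_rot: [-180.0, -0.1, 0.2]
force: [-1.7, -0.7, 0.6]
gripper_width: 11.7
gripper_force: 58.0
```

```bash
cat > over.py <<'E'
from h import *
np.set_printoptions(precision=1,suppress=True)
p=viewer.grab_frame('wrist'); save(p,'w6.png'); s=sensors.state();print(s['ee_pos'],s['ee_rot'],s['time_s'])
S=dict(A=(9,-33),B=(33,-9),C=(24,24),D=(-6,35),E=(-31,15),F=(-27,-20))
for d in viewer.pinpoint('bead1',p)[:8]: print('%.2f'%d['score'],d['location'],onz(p,d['location'],16)[:2]-[521,-22])
h=cv2.cvtColor(p['img'],cv2.COLOR_RGB2HSV).astype(int); c=proj(p,[521,-22,36])
m=((h[...,0]<14)&(h[...,1]>110)&(h[...,2]>150)).astype(np.uint8); yy,xx=np.mgrid[:384,:512]; m[np.hypot(xx-c[0],yy-c[1])>62]=0
n,l,st,ce=cv2.connectedComponentsWithStats(m)
for i in range(1,n):
    if st[i,4]>40:
        q=onz(p,ce[i],36)[:2]-[521,-22]; print(st[i,4],ce[i],q,{k:round(float(np.hypot(*(q-np.array(v))))) for k,v in S.items()})
E
python3 over.py; python3 tip.py
```

```text
[401.3  65.3 228.7] [180.   -0.    0.2] 25.5
0.88 [330.2, 111.3] [-44.9   0.3]
0.83 [320.9, 31.1] [44.1 17.1]
0.74 [307.9, 107.5] [-40.5  28. ]
0.73 [367.3, 75.9] [ -4.  -41.3]
0.61 [353.0, 32.7] [ 42.6 -20. ]
364 [324.6  25.4] [44.7 17.3] {'A': 62, 'B': 29, 'C': 22, 'D': 54, 'E': 76, 'F': 81}
372 [354.7  27.2] [ 43.1 -15.5] {'A': 38, 'B': 12, 'C': 44, 'D': 70, 'E': 80, 'F': 70}
67 [282.   50.7] [19.4 63. ] {'A': 97, 'B': 73, 'C': 39, 'D': 38, 'E': 70, 'F': 95}
331 [295.3  62.7] [ 7.1 47.7] {'A': 81, 'B': 62, 'C': 29, 'D': 18, 'E': 50, 'F': 76}
331 [372.1  72.1] [ -2.4 -39.2] {'A': 13, 'B': 47, 'C': 68, 'D': 74, 'E': 61, 'F': 31}
304 [312.4 103.8] [-36.8  26.4] {'A': 75, 'B': 78, 'C': 61, 'D': 32, 'E': 13, 'F': 47}
300 [334.9 108.3] [-41.7  -0.1] {'A': 60, 'B': 75, 'C': 70, 'D': 50, 'E': 19, 'F': 25}
wrist [261.2   1. ] []
scene [294.1 131.3] [array([292. , 125.5])]
side [237.6 146.3] [array([234.1, 137.2])]
model [526.6  65.4 234.6] seen [532.5  62.  253.5] in tool [129.5   3.4 -24.9] [180.   -0.    0.2] 57.996586561203 25.55
```

```bash
cat > fit.py <<'E'
from h import *
from scipy.optimize import minimize_scalar
s=sensors.state(); T=rot(s['ee_rot']);P=np.array(s['ee_pos'])
def tipt(th,piv=6.,dx=0): return np.array([0,0,-piv])+R.from_rotvec([0,th,0]).apply([119+dx,0,17+piv])
obs=[]
for n in ('scene','side','wrist'):
    p=viewer.grab_frame(n)
    for d in viewer.pinpoint('paddle_tip',p)[:3]:
        l=np.array(d['location']); 
        if min(np.hypot(*(proj(p,P+T@tipt(t))-l)) for t in np.arange(-.1,.6,.02))<12: obs.append((n,p,l));break
f=lambda th:sum(np.sum((proj(p,P+T@tipt(th))-l)**2) for n,p,l in obs)
th=minimize_scalar(f,bounds=(-.2,.7),method='bounded').x
print('theta',th,'tip tool',tipt(th),[(n,l,proj(p,P+T@tipt(th))) for n,p,l in obs])
E
python3 fit.py
```

```text
theta 0.3068081916204788 tip tool [120.389387     0.         -20.01411781] [('scene', array([295.3, 127.7]), array([294.02700404, 126.28380417])), ('side', array([235.9, 139.4]), array([238.02746614, 140.77214067]))]
```

```bash
sed -i 's/^TIP=.*/TIP=np.array([120.4,0,-20.])/' h.py; python3 - <<'E'
from h import *
T=rot([180,0,0])@R.from_rotvec([0,-1.08,0]).as_matrix()
tgt=np.array([507,-12,105])-T@TIP; print(tgt)
p,M=plan(tgt,T,wmax=0.11)
print([np.round(M.T@np.array(d)/10,2).tolist() for d in [(0,0,-30),(0,0,-23)]])
E
```

```text
[432.61290882 -12.         201.76115267]
[0.28, 0.77, 0.26, 0.0001, -0.108, 0.0001, 0.31, 0.77, 0.23, 0.0001, -0.108, 0.0001, 0.33, 0.77, 0.19, 0.0001, -0.108, 0.0001, 0.35, 0.77, 0.16, 0.0001, -0.108, 0.0001, 0.37, 0.77, 0.12, 0.0001, -0.108, 0.0001]
[0.38, 0.77, 0.07, 0.0001, -0.108, 0.0001, 0.39, 0.77, 0.03, 0.0001, -0.108, 0.0001, 0.39, 0.77, -0.01, 0.0001, -0.108, 0.0001, 0.38, 0.77, -0.05, 0.0001, -0.108, 0.0001, 0.37, 0.76, -0.09, 0.0001, -0.108, 0.0001]
[[2.65, 0.0, 1.41], [2.03, 0.0, 1.08]]
```

step_arm:
  plan: [0.28,0.77,0.26,0,-0.108,0,0.31,0.77,0.23,0,-0.108,0,0.33,0.77,0.19,0,-0.108,0,0.35,0.77,0.16,0,-0.108,0,0.37,0.77,0.12,0,-0.108,0]
  newtons: 60

```text
time_s: 26.57
ee_pos: [419.1, 26.1, 215.2]
ee_rot: [-180.0, 31.1, 0.1]
force: [-1.0, -0.7, 0.1]
gripper_width: 11.4
gripper_force: 60.0
```

step_arm:
  plan: [0.38,0.77,0.07,0,-0.108,0,0.39,0.77,0.03,0,-0.108,0,0.39,0.77,-0.01,0,-0.108,0,0.38,0.77,-0.05,0,-0.108,0,0.37,0.76,-0.09,0,-0.108,0]

```text
time_s: 26.98
ee_pos: [433.6, -12.3, 201.6]
ee_rot: [180.0, 62.1, 0.1]
force: [0.3, 0.8, -0.0]
gripper_width: 11.5
gripper_force: 60.0
```

step_arm:
  plan: [2.65,0,1.41,0,0,0,2.1,0,1.12,0,0,0,0,0,0,0,0,0,0,0,0,0,0,0]

```text
time_s: 27.32
ee_pos: [432.5, -11.9, 147.9]
ee_rot: [180.0, 62.0, 0.1]
force: [1.1, 0.7, 0.0]
gripper_width: 11.5
gripper_force: 60.0
```

```bash
python3 fit.py; python3 -c "
from h import *
s=sensors.state();print(s['time_s'],s['ee_pos']+rot(s['ee_rot'])@TIP-[521,-22,0])
pathxy([(-12,11),(-13,11),(-15,24),(-17,36),(-21,37),(-26,36),(-31,32.5),(-35,27),(-38,20),(-40,13),(-40,7),(-30,6),(-15,4)],z=22)"
```

```text
theta 0.37926167817032785 tip tool [119.05904914   0.         -28.69235154] [('side', array([264.5, 203.1]), array([266.90536041, 201.15161297]))]
27.6167 [-13.31480342  10.28983228  52.85258326]
[2.78, -0.07, 1.35, 0.0, 0.0, 0.0, -0.05, 0.0, 0.08, 0.0, 0.0, 0.0, -0.09, -1.3, 0.18, 0.0, 0.0, 0.0, -0.1, -1.2, 0.17, 0.0, 0.0, 0.0, -0.19, -0.1, 0.35, 0.0, 0.0, 0.0]
[-0.23, 0.1, 0.44, 0.0, 0.0, 0.0, -0.24, 0.35, 0.45, 0.0, 0.0, 0.0, -0.19, 0.54, 0.35, 0.0, 0.0, 0.0, -0.14, 0.7, 0.26, 0.0, 0.0, 0.0, -0.1, 0.7, 0.18, 0.0, 0.0, 0.0]
[0.0, 0.6, 0.0, 0.0, 0.0, 0.0, 0.48, 0.11, -0.88, 0.0, 0.0, 0.0, 0.71, 0.2, -1.32, 0.0, 0.0, 0.0]
```

step_arm:
  plan: [1.4,-0.03,0.7,0,0,0,1.38,-0.03,0.65,0,0,0,0,0,0,0,0,0,0,0,0,0,0,0]

```text
time_s: 27.95
ee_pos: [433.5, -11.3, 117.1]
ee_rot: [180.0, 62.0, 0.1]
force: [0.5, 0.2, -0.8]
gripper_width: 11.6
gripper_force: 60.0
```

step_arm:
  plan: [-0.14,-1.2,0.26,0,0,0,-0.1,-1.2,0.17,0,0,0,-0.19,-0.1,0.35,0,0,0]

```text
time_s: 28.2
ee_pos: [424.9, 16.0, 117.8]
ee_rot: [-179.9, 61.8, 0.3]
force: [0.2, -0.0, -0.2]
gripper_width: 11.7
gripper_force: 60.0
```

step_arm:
  plan: [-0.23,0.1,0.44,0,0,0,-0.24,0.35,0.45,0,0,0]

```text
time_s: 28.37
ee_pos: [415.9, 9.7, 117.2]
ee_rot: [-180.0, 61.5, 0.2]
force: [7.4, -0.3, 2.8]
gripper_width: 11.5
gripper_force: 60.0
```

step_arm:
  plan: [-0.19,0.54,0.35,0,0,0,-0.14,0.7,0.26,0,0,0]

```text
time_s: 28.53
ee_pos: [409.4, -3.4, 117.4]
ee_rot: [180.0, 61.5, 0.1]
force: [6.4, -0.1, 3.5]
gripper_width: 11.4
gripper_force: 60.0
```

```bash
python3 fit.py;  python3 -c "
from h import *
s=sensors.state();print(s['time_s'],s['ee_pos']+rot(s['ee_rot'])@TIP-[521,-22,0],s['force'])
pathxy([(-40,13),(-40,7),(-39,2),(-30,2),(-15,2)],z=22)"; python3 beads.py | awk '/start/{f=0}/now/{f=1}f'
```

```text
theta 0.36406065162694223 tip tool [119.3902276    0.         -26.87997975] [('side', array([271.7, 218.2]), array([272.95776746, 217.1734388 ]))]
28.8333 [-36.74672236  17.95771092  21.24652689] [ 6.13331943 -0.46800039  2.38032279]
[-0.22, 0.5, 0.25, 0.0, 0.0, 0.0, 0.0, 0.6, 0.0, 0.0, 0.0, 0.0, 0.05, 0.5, -0.08, 0.0, 0.0, 0.0, 0.43, 0.0, -0.8, 0.0, 0.0, 0.0, 0.71, 0.0, -1.31, 0.0, 0.0, 0.0]
scene now
   86 [236. 199.] [ -4. -41.] r 41 a -95
   20 [247. 210.] [ 35. -20.] r 40 a -30
side now
   29 [259. 199.] [ 38. -18.] r 42 a -25
   104 [278. 201.] [ -4. -38.] r 38 a -96
   64 [248. 205.] [46. 17.] r 49 a 20
   41 [235. 210.] [56. 51.] r 76 a 43
   23 [283. 210.] [-33. -18.] r 37 a -152
[-37.  18.  21.] [ 5. -1.  3.]
scene pt 0.58 [51. 15.]
scene pt 0.55 [ 42. -17.]
scene pt 0.42 [  2. -38.]
scene box 0.47 [  4. -37.]
side pt 0.58 [-48.   1.]
side pt 0.46 [ 48. -27.]
side pt 0.42 [46. 10.]
side box 0.58 [48.  5.]
```

step_arm:
  plan: [-0.1,0.6,0.15,0,0,0,0,0.6,0,0,0,0]

```text
time_s: 29.4
ee_pos: [407.5, -15.6, 117.8]
ee_rot: [180.0, 61.5, 0.1]
force: [5.1, 0.4, 2.4]
gripper_width: 11.7
gripper_force: 60.0
```

step_arm:
  plan: [0.43,-0.1,-0.8,0,0,0,0.71,-0.1,-1.31,0,0,0,0,0,0,0,0,0]

```text
time_s: 29.65
ee_pos: [431.5, -13.5, 117.3]
ee_rot: [180.0, 61.7, 0.1]
force: [-0.7, 0.4, 0.0]
gripper_width: 11.6
gripper_force: 60.0
```

```bash
python3 beads.py | awk '/start/{f=0}/now/{f=1}f'; python3 - <<'E'
from h import *
s=sensors.state();p=np.array(s['ee_pos']);print(s['time_s'],s['ee_rot'])
p1,M1=plan(p+[0,0,95],s['ee_rot'],vmax=36); print()
plan([404,65,228],[180,0,0],wmax=0.11,start=(p1,M1))
E
```

```text
scene now
   89 [236. 199.] [ -4. -40.] r 40 a -95
side now
   149 [252. 201.] [46. -1.] r 46 a -1
   89 [278. 199.] [  2. -45.] r 45 a -88
   27 [266. 207.] [ 5. -4.] r 7 a -39
   32 [299. 205.] [-54. -54.] r 77 a -135
   33 [282. 209.] [-32. -18.] r 37 a -150
[-17.   9.  21.] [-0.  0. -0.]
scene pt 0.39 [ 10. -38.]
scene box 0.51 [ -1. -31.]
side pt 0.63 [46.  1.]
side pt 0.54 [-36.  -8.]
side pt 0.48 [ -3. -39.]
side pt 0.40 [ 38. -21.]
side box 0.63 [47.  3.]
side box 0.63 [ 44. -21.]
side box 0.40 [ -4. -35.]
30.05 [1.79983042e+02 6.19113700e+01 9.10788628e-02]
[-2.79, 0.0, -1.49, 0.0, 0.0, 0.0, -2.8, 0.0, -1.49, 0.0, 0.0, 0.0, -2.79, 0.0, -1.49, 0.0, 0.0, 0.0]

[-0.26, -0.78, 0.15, 0.0001, 0.1081, 0.0002, -0.27, -0.78, 0.12, 0.0001, 0.1081, 0.0002, -0.28, -0.78, 0.1, 0.0001, 0.1081, 0.0002, -0.29, -0.78, 0.06, 0.0001, 0.1081, 0.0002, -0.3, -0.78, 0.03, 0.0001, 0.1081, 0.0002]
[-0.3, -0.78, 0.0, 0.0001, 0.1081, 0.0002, -0.3, -0.79, -0.03, 0.0001, 0.1081, 0.0002, -0.29, -0.78, -0.06, 0.0001, 0.1081, 0.0002, -0.28, -0.79, -0.1, 0.0001, 0.1081, 0.0002, -0.27, -0.78, -0.12, 0.0001, 0.1081, 0.0002]
```

step_arm:
  plan: [-2.79,0,-1.49,0,0,0,-2.8,0,-1.49,0,0,0,-2.79,0,-1.49,0,0,0]

```text
time_s: 30.3
ee_pos: [429.6, -13.2, 213.5]
ee_rot: [180.0, 62.0, 0.1]
force: [0.3, -0.5, -0.3]
gripper_width: 11.6
gripper_force: 60.0
```

step_arm:
  plan: [-0.26,-0.78,0.15,0,0.108,0,-0.27,-0.78,0.12,0,0.108,0,-0.28,-0.78,0.1,0,0.108,0,-0.29,-0.78,0.06,0,0.108,0,-0.3,-0.78,0.03,0,0.108,0]

```text
time_s: 30.72
ee_pos: [417.3, 26.1, 220.6]
ee_rot: [-180.0, 30.6, 0.1]
force: [-0.4, 0.8, 0.1]
gripper_width: 11.3
gripper_force: 60.0
```

step_arm:
  plan: [-0.3,-0.78,0,0,0.108,0,-0.3,-0.79,-0.03,0,0.108,0,-0.29,-0.78,-0.06,0,0.108,0,-0.28,-0.79,-0.1,0,0.108,0,-0.27,-0.78,-0.12,0,0.108,0]

```text
time_s: 31.13
ee_pos: [403.9, 65.2, 228.5]
ee_rot: [-180.0, -0.3, 0.1]
force: [-0.1, 0.4, -0.5]
gripper_width: 11.9
gripper_force: 60.0
```

```bash
python3 over.py; python3 fit.py; python3 - <<'E'
from h import *
w3=cv2.imread('pics/w3.png')
E
```

```text
[399.3  65.9 228.7] [-179.9   -0.3    0.1] 31.1833
0.95 [349.6, 36.1] [ 44.3 -17.5]
0.93 [322.0, 113.3] [-42.1   9.5]
0.91 [367.4, 80.6] [ -4.1 -42.8]
0.77 [292.9, 68.8] [ 8.9 47.1]
0.71 [320.3, 35.5] [44.8 16.5]
0.62 [338.6, 112.7] [-41.4 -11. ]
376 [322.9  28.8] [46.7 17.9] {'A': 63, 'B': 30, 'C': 23, 'D': 55, 'E': 78, 'F': 83}
376 [353.1  30.6] [ 44.9 -15.1] {'A': 40, 'B': 13, 'C': 44, 'D': 71, 'E': 82, 'F': 72}
397 [291.6  63.7] [11.4 51. ] {'A': 84, 'B': 64, 'C': 30, 'D': 24, 'E': 56, 'F': 81}
327 [370.5  75.5] [ -0.9 -38.7] {'A': 11, 'B': 45, 'C': 67, 'D': 74, 'E': 62, 'F': 32}
600 [334.  110.3] [-38.8  -0. ] {'A': 58, 'B': 72, 'C': 67, 'D': 48, 'E': 17, 'F': 23}
theta 0.3714055313082058 tip tool [119.23364766   0.         -27.75631551] [('scene', array([293.7, 123.9]), array([294.16620791, 120.95565214])), ('side', array([237.4, 134.4]), array([239.73616534, 137.6468974 ]))]
```

All six beads are now ≥25 mm from their starts (A 38, B 28, C 29, D 44, E 28, F 31) with the blade in the bowl. Move towards the rest.

step_arm:
  plan: [0.6,3.5,-0.2,0,0,0,0.6,3.5,-0.2,0,0,0,0.6,3.5,-0.2,0,0,0,0.6,3.5,-0.2,0,0,0,0.6,3.5,-0.2,0,0,0]

```text
time_s: 31.95
ee_pos: [435.4, -112.2, 237.3]
ee_rot: [-180.0, 0.1, 0.1]
force: [1.5, 0.4, 0.6]
gripper_width: 11.5
gripper_force: 60.0
```

step_arm:
  plan: [0.6,3.5,-0.2,0,0,0,0.6,3.5,-0.2,0,0,0,0.6,3.5,-0.2,0,0,0,0.6,3.5,-0.2,0,0,0,0.6,3.5,-0.2,0,0,0]

```text
time_s: 32.37
ee_pos: [465.4, -287.7, 246.8]
ee_rot: [-179.9, 0.1, 0.0]
force: [0.7, 0.1, -1.0]
gripper_width: 11.8
gripper_force: 60.0
```

step_arm:
  plan: [0,0,0,0,0,0,0,0,0,0,0,0,0,0,0,0,0,0]

```text
time_s: 32.62
ee_pos: [464.9, -285.0, 246.7]
ee_rot: [-179.9, 0.1, 0.0]
force: [-0.0, -0.9, -1.6]
gripper_width: 11.9
gripper_force: 60.0
```

```bash
python3 fit.py; python3 - <<'E'
from h import *
np.set_printoptions(precision=1,suppress=True)
p=viewer.grab_frame('wrist');save(p,'w7.png');s=sensors.state();print(s['time_s'],s['ee_pos'],s['ee_rot'],s['qpos'])
for d in viewer.pinpoint('rest',p)[:2]: print('wrist',d,onz(p,d['location'],0))
h=cv2.cvtColor(p['img'],cv2.COLOR_RGB2HSV).astype(int)
print(p['img'][::40,280:500:30].tolist()[:6])
obs=[(p,viewer.pinpoint('rest',p)[0]['location'])]
for n in('scene','side'):
    q=viewer.grab_frame(n); d=viewer.pinpoint('rest',q)[0]; obs.append((q,d['location'])); print(n,d['score'],onz(q,d['location'],0))
print(tri(obs))
E
```

```text
theta 0.32217739656459143 tip tool [120.15979117   0.         -21.86267901] [('scene', array([114.9, 163.3]), array([116.09749185, 162.26407051])), ('side', array([306.2,  68.2]), array([309.09282361,  69.41861927]))]
32.9667 [ 465.1 -284.2  248.1] [180.   -0.    0.2] [-32.6  14.9  91.6  -0.   73.5  57.2]
wrist {'location': [309.0, 136.7], 'score': 0.66} [ 507.8 -353.3    0. ]
[[[210, 138, 83], [179, 174, 165], [183, 178, 169], [184, 179, 171], [182, 178, 168], [187, 182, 172], [181, 177, 168], [179, 173, 165]], [[211, 138, 82], [249, 249, 242], [185, 181, 172], [185, 180, 170], [183, 179, 169], [183, 178, 169], [175, 170, 162], [179, 175, 165]], [[249, 248, 241], [249, 247, 239], [182, 179, 169], [183, 178, 169], [185, 180, 170], [183, 178, 170], [181, 176, 167], [181, 177, 168]], [[164, 157, 145], [216, 209, 191], [188, 183, 174], [186, 182, 172], [183, 179, 169], [180, 176, 166], [175, 171, 161], [188, 183, 173]], [[216, 208, 191], [249, 246, 237], [229, 225, 211], [177, 172, 163], [184, 180, 170], [185, 180, 170], [186, 181, 171], [187, 183, 173]], [[190, 186, 175], [249, 245, 236], [205, 196, 180], [181, 176, 167], [183, 179, 169], [192, 187, 176], [183, 178, 170], [183, 179, 169]]]
scene 0.85 [ 504.2 -346.9    0. ]
side 0.84 [ 508.  -345.4    0. ]
[ 507.3 -348.9    0.5]
```

```bash
python3 - <<'E'
from h import *
np.set_printoptions(precision=1,suppress=True)
p=viewer.grab_frame('wrist')
g=p['img'].min(axis=2)
R_=[];
for r in range(30,215,8):
    xs=np.nonzero(g[r,285:420]>195)[0]
    if len(xs): R_.append(onz(p,(285+xs.max(),r),12)[:2])
R_=np.array(R_); print(R_.round(0).tolist())
k=np.polyfit(R_[:,0],R_[:,1],1); res=R_[:,1]-np.polyval(k,R_[:,0]); ok=abs(res)<4; k=np.polyfit(R_[ok,0],R_[ok,1],1); print('right edge slope deg',np.degrees(np.arctan(k[0])),'y at 507',np.polyval(k,507),ok.sum())
a=viewer.grab_frame('scene'); ga=a['img'].min(axis=2); yy,xx=np.mgrid[:384,:512]
P=[]; 
for r in range(165,275,4):
    xs=np.nonzero(ga[r,80:160]>175)[0]
    if len(xs): P.append((r,80+xs.min(),80+xs.max(),onz(a,(80+xs.min(),r),12)[:2].round(0).tolist(),onz(a,(80+xs.max(),r),12)[:2].round(0).tolist()))
for q in P[::2]: print(q)
E
```

```text
[[637.0, -360.0], [628.0, -362.0], [619.0, -364.0], [610.0, -366.0], [601.0, -369.0], [592.0, -371.0], [582.0, -373.0], [573.0, -375.0], [563.0, -376.0], [553.0, -378.0], [543.0, -382.0], [533.0, -384.0], [523.0, -386.0], [512.0, -388.0], [502.0, -390.0], [491.0, -392.0], [480.0, -394.0], [469.0, -398.0], [458.0, -400.0], [446.0, -400.0], [435.0, -405.0], [423.0, -407.0], [411.0, -411.0], [399.0, -413.0]]
right edge slope deg 12.361520572932177 y at 507 -388.91465823426046 24
(173, np.int64(122), np.int64(122), [373.0, -339.0], [373.0, -339.0])
(181, np.int64(98), np.int64(125), [390.0, -399.0], [402.0, -331.0])
(189, np.int64(95), np.int64(102), [416.0, -405.0], [419.0, -387.0])
(197, np.int64(100), np.int64(129), [444.0, -391.0], [456.0, -320.0])
(205, np.int64(98), np.int64(132), [469.0, -395.0], [483.0, -313.0])
(213, np.int64(104), np.int64(134), [496.0, -379.0], [508.0, -308.0])
(221, np.int64(102), np.int64(120), [519.0, -383.0], [526.0, -341.0])
(229, np.int64(104), np.int64(138), [543.0, -377.0], [556.0, -299.0])
(237, np.int64(105), np.int64(141), [566.0, -374.0], [580.0, -292.0])
(245, np.int64(107), np.int64(143), [589.0, -368.0], [603.0, -288.0])
(253, np.int64(109), np.int64(145), [611.0, -363.0], [625.0, -283.0])
(261, np.int64(111), np.int64(122), [633.0, -358.0], [637.0, -334.0])
```

Rest at (507,-348), yaw 12.4°. Go to a levelled hover above it.

```bash
python3 - <<'E'
from h import *
th=0.335
T=rot([180,0,12.4])@R.from_rotvec([0,-th,0]).as_matrix()
off=np.array([0,0,-6])+R.from_rotvec([0,th,0]).apply([0,0,6])
tgt=np.array([507,-348,105])-T@off; print(tgt)
plan(tgt,T,vmax=33)
E
```

```text
[ 505.07340159 -348.42359013  105.33353814]
[0.8, 1.27, 2.85, -0.0072, -0.0668, -0.0425, 0.93, 1.29, 2.8, -0.0072, -0.0668, -0.0425, 1.06, 1.31, 2.75, -0.0072, -0.0668, -0.0425, 1.19, 1.34, 2.68, -0.0072, -0.0668, -0.0425, 1.31, 1.37, 2.6, -0.0072, -0.0668, -0.0425]
```

step_arm:
  plan: [0.8,1.27,2.85,-0.0072,-0.0668,-0.0425,0.93,1.29,2.8,-0.0072,-0.0668,-0.0425,1.06,1.31,2.75,-0.0072,-0.0668,-0.0425,1.19,1.34,2.68,-0.0072,-0.0668,-0.0425,1.31,1.37,2.6,-0.0072,-0.0668,-0.0425]

```text
time_s: 33.78
ee_pos: [505.7, -349.3, 104.3]
ee_rot: [180.0, 19.3, 12.5]
force: [-0.3, 0.1, -0.2]
gripper_width: 11.7
gripper_force: 60.0
```

step_arm:
  plan: [0,0,0,0,0,0,0,0,0,0,0,0,0,0,0,0,0,0]

```text
time_s: 34.03
ee_pos: [505.1, -348.5, 106.1]
ee_rot: [180.0, 19.2, 12.3]
force: [-0.0, -0.6, 0.2]
gripper_width: 11.6
gripper_force: 60.0
```

```bash
python3 fit.py; python3 - <<'E'
from h import *
np.set_printoptions(precision=1,suppress=True)
s=sensors.state();print(s['time_s'],s['ee_pos'],s['ee_rot'],s['qpos'])
P=[]
for n in('scene','side'):
    q=viewer.grab_frame(n)
    for t in('paddle','rest'):
        print(n,t,[(round(d['score'],2),np.array(d['location'])) for d in viewer.pinpoint(t,q)[:3]], proj(q,[507,-348,105] if t=='paddle' else [507,-348,0]))
    # handle mask: wood orange near the paddle; fit line
    h=cv2.cvtColor(q['img'],cv2.COLOR_RGB2HSV).astype(int); m=((h[...,0]<16)&(h[...,1]>110)&(h[...,2]>90)).astype(np.uint8)
    c=proj(q,[507,-348,105]); yy,xx=np.mgrid[:384,:512]; m[np.hypot(xx-c[0],yy-c[1])>75]=0
    k,l,st,ce=cv2.connectedComponentsWithStats(m)
    d=lambda a:proj(q,np.array([507,-348,105])+a*np.array([np.cos(np.radians(12.4)),np.sin(np.radians(12.4)),0]))
    print('end -85',d(-85),'bend 95',d(95),[(st[i].tolist(),ce[i]) for i in range(1,k) if st[i,4]>25])
E
```

```text
theta 0.371557067792068 tip tool [119.23034942   0.         -27.77438351] [('scene', array([117.4, 237.7]), array([118.40065994, 235.12297754])), ('side', array([297.7, 121.9]), array([301.24139698, 122.81874626]))]
34.3333 [ 505.1 -348.6  107.6] [179.8  19.   12.3] [-29.1  34.2  83.8 -12.9  76.7  53.1]
scene paddle [(0.92, array([108.7, 191.7])), (0.56, array([337.4, 109.7]))] [106.7 190.3]
scene rest [(0.64, array([273.8, 198.4])), (0.61, array([119.8, 219.1]))] [118.3 217.9]
end -85 [100.2 164.2] bend 95 [114.8 222.8] [([106, 190, 17, 45, 285], array([113.4, 216.1]))]
side paddle [(0.83, array([345.1, 123.2])), (0.58, array([290.8, 360.9]))] [342.8 127. ]
side rest [(0.58, array([341.8, 158.5])), (0.22, array([188.8, 174.6]))] [339.1 159.8]
end -85 [374. 133.] bend 95 [309.7 120.7] [([300, 114, 14, 9, 52], array([307.3, 117.4])), ([319, 118, 15, 6, 50], array([327. , 120.1])), ([349, 123, 24, 10, 95], array([360.5, 128. ])), ([280, 168, 61, 33, 636], array([310.9, 186.4]))]
```

step_arm:
  plan: [0.59,0,1.7,0,-0.005,0,0.59,0,1.7,0,-0.005,0,0.59,0,1.7,0,-0.005,0,0,0,0,0,0,0,0,0,0,0,0,0]

```text
time_s: 35.05
ee_pos: [504.2, -348.2, 50.6]
ee_rot: [-179.9, 20.2, 12.4]
force: [0.2, -0.1, -0.3]
gripper_width: 11.8
gripper_force: 60.0
```

```bash
python3 fit.py; python3 - <<'E'
from h import *
np.set_printoptions(precision=1,suppress=True)
s=sensors.state();print(s['time_s'],s['ee_pos'],s['ee_rot'],s['force'])
for n in('scene','side'):
    q=viewer.grab_frame(n)
    for t,X in(('paddle',[507,-348,s['ee_pos'][2]]),('rest',[507,-348,0])):
        L=[np.array(d['location'])-proj(q,X) for d in viewer.pinpoint(t,q)]; print(n,t,[l for l in L if np.hypot(*l)<20][:2])
E
```

```text
theta 0.3624852898766869 tip tool [119.42297296   0.         -26.69187112] [('side', array([296.9, 141.7]), array([300.72762346, 141.15713682]))]
35.35 [ 505.2 -348.8   52.4] [179.9  20.   12.4] [0.3 0.5 0.1]
scene paddle [array([4.1, 3.1])]
scene rest [array([-0.1,  0.5]), array([ -4.1, -14.2])]
side paddle [array([ 1.9, -0.8])]
side rest [array([-0.6, -1.8])]
```

```bash
python3 - <<'E'
from h import *
np.set_printoptions(precision=1,suppress=True)
p=viewer.grab_frame('wrist'); s=sensors.state(); g=p['img'].min(axis=2)
c,sn=np.cos(np.radians(12.4)),np.sin(np.radians(12.4))
F=np.array([[c,sn],[-sn,c]])
for r in range(10,200,12):
    xs=np.nonzero(g[r]>195)[0]
    if len(xs)>5: print(r,xs.min(),xs.max(),F@(onz(p,(xs.min(),r),12)[:2]-[507,-348]),F@(onz(p,(xs.max(),r),12)[:2]-[507,-348]))
for d in viewer.pinpoint('rest',p)[:2]: print(d,onz(p,d['location'],0))
for d in viewer.pinpoint('paddle_tip',p)[:2]: print(d)
E
```

```text
10 176 344 [112.1  40.4] [112.  -39.5]
22 177 342 [107.1  40.7] [107.1 -39.4]
34 179 340 [102.   40.6] [102.  -39.2]
46 181 339 [96.6 40.4] [ 96.6 -39.6]
58 182 337 [91.  40.7] [ 91.  -39.5]
70 184 335 [85.1 40.6] [ 85.1 -39.4]
82 186 333 [79.  40.4] [ 79.  -39.2]
94 187 332 [72.6 40.7] [ 72.5 -39.6]
106 189 330 [65.9 40.6] [ 65.8 -39.5]
118 191 328 [58.8 40.4] [ 58.7 -39.3]
130 192 326 [51.4 40.8] [ 51.3 -39.2]
142 194 324 [43.6 40.6] [ 43.5 -39. ]
166 215 304 [26.6 29.1] [ 26.6 -28.3]
178 199 319 [17.5 40.6] [ 17.4 -39.1]
190 201 318 [ 7.8 40.3] [  7.7 -39.6]
{'location': [261.8, 192.2], 'score': 0.9} [ 504.8 -350.     0. ]
{'location': [261.3, 191.8], 'score': 0.43}
```

Laterally centred to <1 mm and yaw exact. Lower gently.

step_arm:
  plan: [0.07,0,0.19,0,0,0,0.07,0,0.19,0,0,0,0,0,0,0,0,0]

```text
time_s: 36.05
ee_pos: [504.7, -348.5, 47.0]
ee_rot: [-180.0, 20.1, 12.4]
force: [0.0, 0.0, 0.7]
gripper_width: 11.7
gripper_force: 60.0
```

step_arm:
  plan: [0.05,0,0.14,0,0,0,0,0,0,0,0,0]

```text
time_s: 36.22
ee_pos: [504.8, -348.6, 46.7]
ee_rot: [180.0, 20.1, 12.4]
force: [0.9, 0.6, 4.2]
gripper_width: 11.4
gripper_force: 60.0
```

step_arm:
  plan: [0,0,0,0,0,0,0,0,0,0,0,0,0.03,0,0.09,0,0,0,0,0,0,0,0,0]
  newtons: 8

```text
time_s: 36.55
ee_pos: [505.0, -348.5, 44.7]
ee_rot: [180.0, 20.0, 12.4]
force: [1.3, -0.2, 0.6]
gripper_width: 12.2
gripper_force: 8.0
```

```bash
python3 fit.py; python3 -c "
from h import *
s=sensors.state();print(s['time_s'],s['ee_pos'],s['ee_rot'],s['force'],s['torque'],s['gripper_force'],s['gripper_width'])"
```

```text
theta 0.30483445290334404 tip tool [120.41681269   0.         -19.77647348] [('scene', array([128.6, 256.1]), array([126.16807341, 252.18330027])), ('side', array([298.5, 142.8]), array([300.8589489 , 144.83865443]))]
36.85 [ 504.61751337 -348.54247724   44.70493311] [-179.99935893   20.07956911   12.39073367] [0.24525416 0.19028192 0.08996615] [ 0.06200355 -0.2061532  -0.02256819] 8.000015169382095 12.045401422647759
```

step_arm:
  plan: [0,0,0,0,0,0,0,0,0,0,0,0,0,0,0,0,0,0,0,0,0,0,0,0,0,0,0,0,0,0]
  hand: 4

```text
time_s: 37.27
ee_pos: [504.6, -348.5, 44.8]
ee_rot: [-180.0, 20.1, 12.4]
force: [-0.6, -0.7, -0.2]
gripper_width: 39.5
gripper_force: 0.0
```

step_arm:
  plan: [0,0,-0.8,0,0,0,-0.6,0,-2.0,0,0,0,-0.9,0,-2.8,0,0,0,-1,0,-3,0,0,0,-1,0,-3,0,0,0]

```text
time_s: 37.68
ee_pos: [511.5, -346.8, 167.5]
ee_rot: [-180.0, 20.1, 12.4]
force: [0.8, -0.5, -0.1]
gripper_width: 40.4
gripper_force: 0.0
```

step_arm:
  plan: [0,0,-1,0,0.1,0,0,0,-1,0,0.1,0,0,0,-1,0,0.1,0,0,0,0,0,0.05,0,0,0,0,0,0,0]

```text
time_s: 38.1
ee_pos: [517.2, -346.1, 197.2]
ee_rot: [179.9, -0.1, 12.3]
force: [-0.5, -0.3, -0.3]
gripper_width: 40.4
gripper_force: 0.0
```

```bash
python3 - <<'E'
from h import *
np.set_printoptions(precision=1,suppress=True)
s=sensors.state();print(s['time_s'],s['ee_pos'],s['ee_rot'],s['force'],s['gripper_width'],s['qvel'])
c,sn=np.cos(np.radians(12.4)),np.sin(np.radians(12.4))
obs={}
for n in('wrist','scene','side'):
    q=viewer.grab_frame(n)
    for t,X in(('paddle',[507,-348,45]),('paddle_tip',[507+119*c,-348+119*sn,28])):
        e=proj(q,X); L=[np.array(d['location']) for d in viewer.pinpoint(t,q)]; L=[l for l in L if np.hypot(*(l-e))<30]
        if L: obs.setdefault(t,[]).append((q,L[0])); print(n,t,L[0]-e)
for t in obs: X=tri(obs[t]); print(t,X,(X[0]-507)*c+(X[1]+348)*sn,-(X[0]-507)*sn+(X[1]+348)*c)
E
```

```text
38.1 [ 517.2 -346.1  197.2] [179.9  -0.1  12.3] [-0.5 -0.3 -0.3] 40.3694447068575 [ 1.7  3.  -1.4 -2.   2.4  2.4]
wrist paddle [-0.5 -1.3]
wrist paddle_tip [ 0.6 -1.7]
scene paddle [3.7 1.7]
side paddle [ 0.6 14.3]
side paddle_tip [-2.4 -1. ]
paddle [ 494.9 -346.3    8.9] -11.422631119713527 4.273397023611631
paddle_tip [ 627.5 -321.3   29.9] 123.41158976925351 0.22922495785534025
```

```bash
python3 -c "
from workcell import env
print(env.job_done())"
```

```text
the job is handed in; nothing more can be done
None
```

The job is handed in at about 38 s, with no verdict returned: by my camera measurements all six beads ended about 28 mm or more from their starts and none had left the bowl, and the paddle, lowered gently and released, lies level within a few mm of the drip rest's middle.

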